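# Pack a gift case of mushroom jars

## Robot

A 6-joint arm with a two-finger parallel gripper is mounted at the origin on the work surface. World frame = base frame: x ahead of the robot, y to its left, z up, the work surface at z = 0. Lengths are in m, angles in rad, forces in N, time in s.
With the tool pointing down it reaches from about 0.4 to 0.825 m from the base axis. Payload 7 kg.
Tool frame: the origin (TCP) lies at the very end of the fingers, on their centre line; the grasp point (between the pads) lies 19 mm behind it; z points along the fingers, y is the line along which they close (so a half turn about z gives the same grasp; the last joint's range is limited). The gripper opens to 88 mm and grips with 3 to 60 N. Pads are 19 mm wide; open, the fingers measure 130 mm over their backs; the gripper's body (78 mm by 193 mm) begins 47 mm behind the grasp point.
Start: joints at [-0.837, 0.359, 0.012, 0, -1.224, -0.288], TCP at [0.291, -0.609, 0.227] pointing down, gripper open.
Joint ranges: [-3.07, 3.07], [-1.43, 2.12], [-1.02, 1.25], [-3.03, 1.67], [-3.05, -0], [-3.03, 3.03]. Speed limits (rad/s): [2.39, 2.39, 3.01, 3.14, 3.14, 3.14].

## Interface

Orientations are given as a unit quaternion [w, x, y, z].
In Python, from station import * gives the robot as it stands.
- The arm moves only by the tool step_arm, never from a script. Its argument "moves" is a list of rows, each an object of numbers: "x", "y", "z": the shift along the world's x, y, z in units of 25 mm (1.0 is 25 mm); "rx", "ry", "rz": the turn, a rotation vector about the world's x, y, z in units of 8 degrees (1.0 is 8 degrees). In form: [{"x": .., "y": .., "z": .., "rx": .., "ry": .., "rz": ..}, ...]. A call has 1 to 5 rows; each row is the pose to reach, as a shift and turn from the pose commanded when the call began; what a row does not reach only later rows make up. A row lasts 1/8 s, in which the tool goes at most 62.5 mm and 10.7 degrees, less where a joint would pass 70% of its speed; a pose out of reach is approached as far as the arm can. A call with a gripper value outside its range is refused whole. "hand" is the opening, from -1 (shut) to 1 (fully open), set as the call begins (left out, the last holds). The fingers move at their own pace and stop on an object; "force" is the grip in N (left out, the last holds). Time passes only in rows, so rows that repeat a pose let the fingers close. It gives the time, the measured TCP pose, the force, the opening and the grip force at its end, in the units of the state.
- state(): the state, without advancing time (a new reading comes with each control period).
- capture(name): name is "scene" or "top" or "wrist"; returns (picture, depth): 420x560x3 uint8, red, green, blue; 420x560 float32, m along the optical axis (not along the pixel's ray), 0 where there is no reading.
- camera_model(name): a dict with "fx", "fy", "cx", "cy" (pixels), "rvec" (rotation vector, rad) and "tvec" (3), from world to camera coordinates, as OpenCV has them. Camera axes: x right, y down, z forward; pixel columns grow to the right and rows downward; lengths in m; the calibration is good to about 2 mm. A picture is of the moment at which its call begins: read the wrist's pose just before it. camera_model takes no time and is no camera call; for the wrist camera it gives the pose at the moment of the call.
- finish_job(): hands the job in; it is judged then, once.
Trained networks look in the newest picture that a camera, given by its name, has taken for a name from the list of things; names that differ only in an ending like _2 or _b are one class to them, and where a whole thing is asked for, a point or a joint stands for the part that bears it (a point fixed in the world has none). Each returns a list of dicts, best first, with "confidence" (0 to 1); they miss things now and then, are a little off and sometimes report something else, mostly with a low value. They report only what shows in the picture. A call takes as long as a camera call. They do not tell look-alikes from the thing itself.
- boxes_of(query, camera): "point" ([x, y, z] in m, in world coordinates, good to about 4 mm: the middle of the surface that is visible of it).
- masks_of(query, camera): "mask" (420x560 bool, what is visible of it).
The state is a dict: "time": time; "q": joint angles; "joint_velocities": joint speeds; "joint_torque": joint torques, N m; "position": TCP position; "tool_rot": TCP orientation; "ft_force": force on the tool from outside, world axes, zero at the start; "ft_torque": the same for the moment, N m; "gripper_width": finger opening in m; "gripper_force": force on a finger pad.
Only numpy, scipy, OpenCV 4.12 (cv2) and the standard library are available. Lean on these libraries where they do the work, as an engineer would, in place of code of your own. Each camera call takes 0.05 s, during which the arm holds its last target. There are 200 camera calls.

## Task

Pack the gift case at the mushroom stall: lift its lid right back until it rests on its stop, then lay every jar on the counter flat inside the case, rolled so that its yellow label faces straight up, and finally shut the lid fully. Leave the bowl, the price stand and the loose mushroom where they are.

Things in the scene. Friction and masses are not known exactly. Their poses are not given: they have to be found in the camera images.
- case_in (a point): Pale wooden gift case, fixed: centre of its inner floor, 8 mm above the counter. Outside 200 (own x) x 270 (own y) x 66 mm high, walls 8 mm, inside 184 x 254 x 58 mm deep, no dividers: takes two rows of two jars lying along own y, with finger room at their ends (say x +-46, y +-60 mm). Own x: from the front (pull side) to the hinge; own z up.
- lid_grip (a point): Dark wooden pull on the lid: upright block 18 mm (own x) by 30 mm (own y), 45 mm tall, centred 30 mm in from the lid's front edge. Point: in the pull, 28 mm above the lid's outer face, 17 mm below the pull's top. Axes turn with the lid, as the case's when shut. Pinched across its 30 mm (along the hinge line) it pivots between the fingers as the lid swings.
- lid_hinge (a point): Middle of the lid's hinge line, on the top of the case's far wall, along own y; the grip point lies 170 mm in front of it and 36 mm above it when the lid is shut.
- lid (a joint): Lid angle in rad: 0 shut, 1.9 (109 degrees) leaning back on its stop. The lid is a 200 x 270 x 8 mm board, about 0.3 kg, with a damped hinge: let go before upright it sinks shut, past upright it sinks back onto its stop.
- jar1_center (a point): Hexagonal brown glass jar lying on a flat: 50 mm across flats, 58 mm across corners, 62 mm long with its 10 mm cap (round, brass, 44 mm wide); flat ends; 0.16 kg. One flat has a yellow label with a green stripe. Point: jar's centre, 25 mm above what it lies on. Own x: along the jar to the cap; own z: out of the labelled flat (straight up = label up). May be absent.
- jar2_center (a point): Hexagonal light brown glass jar lying on a flat: 50 mm across flats, 58 mm across corners, 62 mm long with its 10 mm cap (round, brass, 44 mm wide); flat ends; 0.16 kg. One flat has a yellow label with a green stripe. Point: jar's centre, 25 mm above what it lies on. Own x: along the jar to the cap; own z: out of the labelled flat (straight up = label up). May be absent.
- jar3_center (a point): Hexagonal grey-brown glass jar lying on a flat: 50 mm across flats, 58 mm across corners, 62 mm long with its 10 mm cap (round, brass, 44 mm wide); flat ends; 0.16 kg. One flat has a yellow label with a green stripe. Point: jar's centre, 25 mm above what it lies on. Own x: along the jar to the cap; own z: out of the labelled flat (straight up = label up). May be absent.
- jar4_center (a point): Hexagonal reddish brown glass jar lying on a flat: 50 mm across flats, 58 mm across corners, 62 mm long with its 10 mm cap (round, brass, 44 mm wide); flat ends; 0.16 kg. One flat has a yellow label with a green stripe. Point: jar's centre, 25 mm above what it lies on. Own x: along the jar to the cap; own z: out of the labelled flat (straight up = label up). May be absent.
- porcini_center (a point): Bystander: loose mushroom with a brown cap, 60 mm wide, 70 mm tall; point half-way up.
- price_stand_center (a point): Bystander: price stand, 90 mm wide wooden foot with a blank white card, 80 mm tall; point half-way up.
- bowl_center (a point): Bystander: white bowl, 110 mm wide, 50 mm tall; point half-way up.
Things that resemble listed ones, but are neither listed nor needed, are in the scene too. Leave any red or turquoise look-alike of the part that bears jar4_center alone.

How it is judged:
By the outcome, as a careful person would: the job done as asked, in the order asked, and still so for the second after the job is handed in, with the robot touching nothing.
Of jar1, jar2, jar3, jar4 only 2 to 3 are there at a start; the rules pass over those that are not, and their reading is None.
At some moment in a run one of jar1, jar2, jar3, jar4 may be knocked a few centimetres aside while the robot is not near it.
Once in a run the grip may slacken for a moment while it holds something.
It also fails if it takes over 210 s, if anything falls off the work surface, if the arm or the gripper's body presses on something with over 40 N, if the wrist force passes 120 N, or if a joint passes its speed limit or range.

## Working session

There is one attempt and no reset: what is moved stays moved. The work goes in short steps, Python scripts to look and compute and a tool call to move; the robot and the scene stay as the last step left them, time stands still between calls to the robot, and variables do not carry over. Pictures are saved under pics/ and viewed, at most 16 in all, crops included, and the job is handed in when it is done.

Besides the shell and the picture viewer there is one more tool, called after "Call:" by a JSON object that holds its "api" and its "payload". step_arm: Moves the arm, as the interface text tells. Its arguments: {"type":"object","properties":{"moves":{"type":"array","items":{"type":"object","properties":{"x":{"type":"number"},"y":{"type":"number"},"z":{"type":"number"},"rx":{"type":"number"},"ry":{"type":"number"},"rz":{"type":"number"}}}},"hand":{"type":"number"},"force":{"type":"number"}},"required":["moves"]}

```bash
mkdir -p pics; ls; cat > h.py <<'E'
from station import *
import numpy as np, cv2
from scipy.spatial.transform import Rotation as R
def save(n,img,s=None):
    cv2.imwrite('pics/'+n+'.png',cv2.cvtColor(img,cv2.COLOR_RGB2BGR))
def world(cam,depth,m=None):
    m=m or camera_model(cam)
    v,u=np.mgrid[0:depth.shape[0],0:depth.shape[1]]
    P=np.stack([(u-m['cx'])/m['fx']*depth,(v-m['cy'])/m['fy']*depth,depth],-1)
    Rm=R.from_rotvec(np.ravel(m['rvec'])).as_matrix()
    return (P-np.ravel(m['tvec']))@Rm
def pix(m,p):
    Rm=R.from_rotvec(np.ravel(m['rvec'])).as_matrix()
    c=Rm@np.asarray(p)+np.ravel(m['tvec']); return m['fx']*c[0]/c[2]+m['cx'],m['fy']*c[1]/c[2]+m['cy']
E
python3 - <<'E'
from h import *
s=state();print(s['time'],s['position'],s['tool_rot'],s['gripper_width'])
a,d=capture('scene');b,d2=capture('top')
save('a',np.vstack([a,b])[:, :]);
save('a',cv2.resize(np.hstack([a,b]),(800,300)));save('scene0',a);save('top0',b)
for q in ['jar1_center','jar2_center','jar3_center','jar4_center','lid_grip','lid','bowl_center','porcini_center','price_stand_center']:
  for r in boxes_of(q,'top')[:3]: print(q,np.round(r['point'],3),round(r['confidence'],2))
E
```

```text
pics
0.0 [ 0.29079271 -0.60859891  0.22562   ] [-2.59096067e-04 -2.20986120e-01  9.75276597e-01  7.91466942e-04] 0.08779853718224594
jar1_center [ 0.447 -0.353  0.048] 0.83
jar2_center [ 0.457 -0.141  0.046] 0.64
jar4_center [ 0.572 -0.028  0.048] 0.82
jar4_center [ 0.592 -0.155  0.051] 0.8
lid_grip [0.537 0.186 0.079] 0.62
lid [0.538 0.188 0.071] 0.63
bowl_center [0.3   0.386 0.022] 0.72
porcini_center [ 0.76  -0.068  0.064] 0.73
porcini_center [0.538 0.188 0.079] 0.39
```

View pics/top0.png

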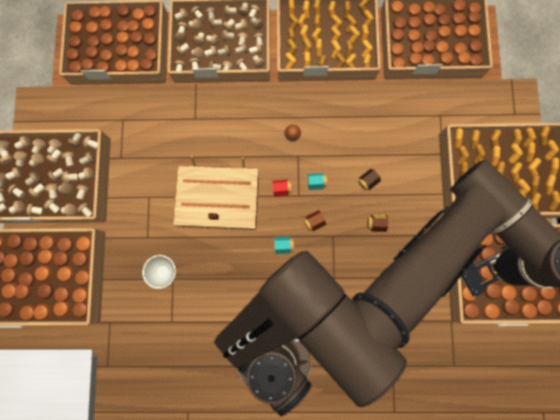

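View pics/scene0.png

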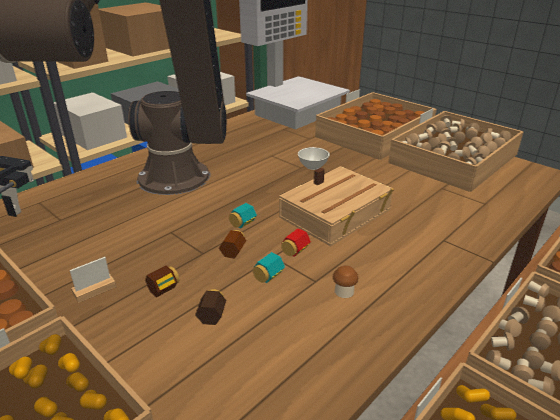

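Top view: the case is at about (215,197) with its pull on the robot side (213,215). Jars lie at (370,179), (315,221) and (378,222). The look-alikes are red (281,187) and turquoise (317,181) and (283,245). In the scene view only the jar at (162,280) shows its label, and the price stand is at (92,277).

```bash
python3 - <<'E'
from h import *
a,d=capture('top');W=world('top',d)
z=W[...,2]
def rect(m,name):
    P=W[m][:,:2].astype(np.float32); r=cv2.minAreaRect(P); print(name,len(P),np.round(r[0],4),np.round(r[1],3),round(r[2],1),'med z',np.round(np.median(W[m][:,2]),4))
box=np.zeros(z.shape,bool);box[160:235,165:265]=1
rect(box&(z>.062)&(z<.085),'lid'); rect(box&(z>.1),'pull')
for (u,v) in [(370,179),(315,221),(378,222),(281,187),(317,181),(283,245),(292,131)]:
    b=np.zeros(z.shape,bool);b[v-18:v+18,u-18:u+18]=1
    rect(b&(z>.02),(u,v)); rect(b&(z>.044),'  top')
c=np.hstack([cv2.resize(a[160:245,295:395],(400,340),interpolation=cv2.INTER_CUBIC)]);
s,ds=capture('scene');c2=cv2.resize(s[220:330,130:260],(400,340),interpolation=cv2.INTER_CUBIC)
save('b',np.hstack([c,c2]))
for q in ['price_stand_center']:
  for r in boxes_of(q,'scene')[:3]: print(q,np.round(r['point'],3),round(r['confidence'],2))
for q in ['jar1_center','jar2_center','jar3_center','jar4_center']:
  for r in boxes_of(q,'scene')[:3]: print(q,np.round(r['point'],3),round(r['confidence'],2))
E
```

```text
lid 4715 [0.5495 0.188 ] [0.271 0.221] 87.4 med z 0.0739
pull 85 [0.3735 0.073 ] [0.338 0.026] 51.2 med z 0.1198
(370, 179) 321 [ 0.4523 -0.1911] [0.062 0.477] 46.8 med z 0.0447
  top 174 [ 0.4477 -0.1934] [0.043 0.474] 47.9 med z 0.0489
(315, 221) 308 [ 0.3839 -0.0931] [0.072 0.257] 55.8 med z 0.0458
  top 181 [ 0.3786 -0.095 ] [0.054 0.252] 57.9 med z 0.0493
(378, 222) 321 [ 0.3781 -0.2124] [0.071 0.398] 26.6 med z 0.045
  top 177 [ 0.3736 -0.211 ] [0.053 0.393] 28.2 med z 0.049
(281, 187) 288 [ 0.4322 -0.0445] [0.349 0.062] 5.4 med z 0.0453
  top 163 [ 0.4267 -0.0295] [0.058 0.338] 89.5 med z 0.0485
(317, 181) 297 [ 0.4401 -0.121 ] [0.068 0.386] 78.9 med z 0.045
  top 168 [ 0.4363 -0.1188] [0.064 0.378] 78.7 med z 0.0495
(283, 245) 403 [ 0.333  -0.0391] [0.152 0.062] 2.5 med z 0.0476
  top 267 [ 0.3281 -0.0397] [0.142 0.061] 2.5 med z 0.0517
(292, 131) 223 [ 0.5263 -0.0648] [0.056 0.538] 89.1 med z 0.0604
  top 215 [ 0.5263 -0.068 ] [0.052 0.538] 89.4 med z 0.061
price_stand_center [ 0.346 -0.469  0.033] 0.67
jar1_center [ 0.464 -0.366  0.038] 0.84
jar2_center [ 0.464 -0.361  0.039] 0.3
jar3_center [ 0.615 -0.338  0.036] 0.78
jar4_center [ 0.59  -0.041  0.039] 0.92
jar4_center [ 0.476 -0.16   0.036] 0.88
jar4_center [ 0.611 -0.162  0.04 ] 0.86
```

View pics/b.png

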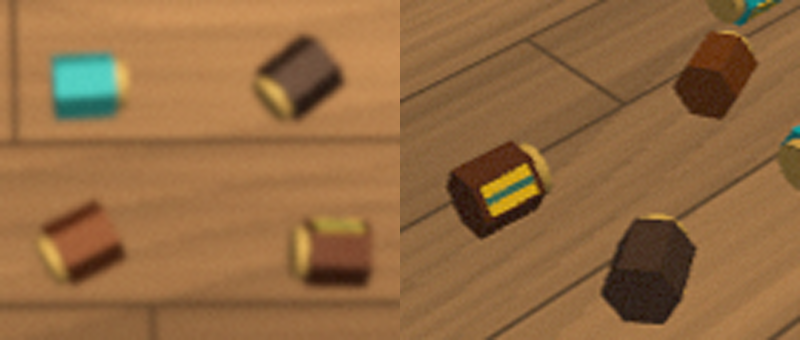

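Left (top crop): the brown jar at the lower right has its label on the upper flat facing +x. Neither the grey-brown jar nor the reddish jar shows a label here or from the front. The caps are on the left ends of all three.

```bash
cat >> h.py <<'E'
def rect(W,d,name,u,v,r,zlo,zhi=1):
    z=W[...,2];m=np.zeros(z.shape,np.uint8);m[max(v-r,0):v+r,max(u-r,0):u+r]=1
    m=((m>0)&(d>.05)&(z>zlo)&(z<zhi)).astype(np.uint8)
    n,l,st,_=cv2.connectedComponentsWithStats(m); 
    if n<2: print(name,'none');return
    k=1+np.argmax(st[1:,4]);P=W[l==k]
    for _ in range(3): 
        c=np.median(P,0);P=P[np.linalg.norm(P[:,:2]-c[:2],axis=1)<.2]
    q=cv2.minAreaRect(P[:,:2].astype(np.float32));print(name,len(P),'c',np.round(q[0],4),np.round(q[1],3),round(q[2],1),'med z',np.round(np.median(P[:,2]),4))
E
python3 - <<'E'
from h import *
a,d=capture('top');W=world('top',d)
rect(W,d,'lid',215,195,50,.062,.085);rect(W,d,'pull',213,215,12,.095)
z=W[...,2]
m=np.zeros(z.shape,bool);m[203:228,203:224]=1;m&=(z>.105)&(d>0)
print('pull',m.sum(),W[m].min(0),W[m].max(0),np.median(W[m],0))
for (u,v) in [(370,179),(315,221),(378,222),(281,187),(317,181),(283,245)]:
    rect(W,d,(u,v),u,v,18,.012);rect(W,d,' top',u,v,18,.046)
E
```

```text
lid 4695 c [0.5421 0.1888] [0.272 0.206] 87.4 med z 0.074
pull 60 c [0.469  0.1911] [0.03  0.017] 86.1 med z 0.1174
pull 57 [0.46016128 0.17678629 0.10655893] [0.47748714 0.20622341 0.12406574] [0.46930548 0.19219778 0.11757775]
(370, 179) 322 c [ 0.6015 -0.33  ] [0.057 0.065] 37.6 med z 0.0439
 top 114 c [ 0.6016 -0.3323] [0.038 0.058] 39.3 med z 0.0499
(315, 221) 309 c [ 0.4604 -0.1405] [0.058 0.062] 28.5 med z 0.0448
 top 137 c [ 0.4614 -0.1423] [0.036 0.058] 31.1 med z 0.0499
(378, 222) 322 c [ 0.4509 -0.3524] [0.063 0.055] 88.9 med z 0.0445
 top 133 c [ 0.4499 -0.3535] [0.057 0.037] 89.4 med z 0.0496
(281, 187) 289 c [ 0.5771 -0.0309] [0.058 0.062] 5.6 med z 0.0447
 top 133 c [ 0.5759 -0.0302] [0.035 0.061] 7.1 med z 0.0497
(317, 181) 291 c [ 0.5993 -0.1526] [0.057 0.062] 1.1 med z 0.0453
 top 129 c [ 0.5974 -0.1531] [0.058 0.035] 89.2 med z 0.0497
(283, 245) 306 c [ 0.3809 -0.0373] [0.058 0.061] 0.2 med z 0.0447
 top 131 c [ 0.3789 -0.0376] [0.06  0.037] 89.4 med z 0.0492
```

Call:
{"api": "step_arm", "payload": {"moves": [{"z": 2.5, "x": 1, "y": 1}, {"z": 4, "x": 2, "y": 2.5}, {"z": 5, "x": 3, "y": 5}, {"z": 6, "x": 4, "y": 7}, {"z": 7, "x": 5, "y": 9}]}}

```text
invalid input at $.moves[0]: expected keys x, y, z, rx, ry, rz
```

Call:
{"api": "step_arm", "payload": {"moves": [{"x": 0.7, "y": 1.5, "z": 1.5, "rx": 0, "ry": 0, "rz": -0.7}, {"x": 1.4, "y": 3.6, "z": 2.5, "rx": 0, "ry": 0, "rz": -1.4}, {"x": 2.1, "y": 6, "z": 3, "rx": 0, "ry": 0, "rz": -2.1}, {"x": 2.8, "y": 8.4, "z": 3, "rx": 0, "ry": 0, "rz": -2.8}, {"x": 3.5, "y": 10.8, "z": 3, "rx": 0, "ry": 0, "rz": -3.5}]}}

```text
time: 1.58
position: [0.3785, -0.3384, 0.302]
tool_rot: [0.001, 0.023, 1.0, -0.0]
ft_force: [1.3, 0.3, -0.7]
gripper_width: 0.0873
gripper_force: 0.0
```

Call:
{"api": "step_arm", "payload": {"moves": [{"x": 0.8, "y": 2.3, "z": 0, "rx": 0, "ry": 0, "rz": 0}, {"x": 1.6, "y": 4.6, "z": 0, "rx": 0, "ry": 0, "rz": 0}, {"x": 2.4, "y": 6.9, "z": 0, "rx": 0, "ry": 0, "rz": 0}, {"x": 3.2, "y": 9.2, "z": 0, "rx": 0, "ry": 0, "rz": 0}, {"x": 3.6, "y": 11.2, "z": 0, "rx": 0, "ry": 0, "rz": 0}]}}

```text
time: 2.2
position: [0.4687, -0.058, 0.3019]
tool_rot: [0.0, 0.021, 1.0, 0.0]
ft_force: [1.2, 0.3, 0.0]
gripper_width: 0.0873
gripper_force: 0.0
```

Call:
{"api": "step_arm", "payload": {"moves": [{"x": 0, "y": 2.3, "z": 0, "rx": 0, "ry": 0, "rz": 0}, {"x": 0, "y": 4.6, "z": 0, "rx": 0, "ry": 0, "rz": 0}, {"x": 0, "y": 6.9, "z": 0, "rx": 0, "ry": 0, "rz": 0}, {"x": 0, "y": 9.2, "z": -1, "rx": 0, "ry": 0, "rz": 0}, {"x": 0, "y": 10, "z": -2, "rx": 0, "ry": 0, "rz": 0}]}}

```text
time: 2.82
position: [0.468, 0.1927, 0.2511]
tool_rot: [0.0, 0.02, 1.0, 0.0]
ft_force: [0.4, 0.2, -0.5]
gripper_width: 0.0875
gripper_force: 0.0
```

```bash
python3 - <<'E'
from h import *
s=state();print(s['time'],s['position'],R.from_quat(s['tool_rot'],scalar_first=True).as_matrix().round(3))
a,d=capture('wrist');W=world('wrist',d);z=W[...,2]
save('w1',a)
m=(d>.05)&(z>.1)&(z<.125);print(m.sum(),np.median(W[m],0));
q=cv2.minAreaRect(W[m][:,:2].astype(np.float32));print(q)
m=(d>.05)&(z>.062)&(z<.085);q=cv2.minAreaRect(W[m][:,:2].astype(np.float32));print(q,np.median(W[m][:,2]))
E
```

```text
2.825 [0.46799762 0.19271973 0.25113729] [[-0.999  0.04   0.001]
 [ 0.04   0.999  0.001]
 [-0.001  0.001 -1.   ]]
610 [0.46488945 0.19360758 0.1147347 ]
((0.4662049412727356, 0.1936103254556656), (0.029499409720301628, 0.01763688214123249), 87.56941223144531)
((0.5376827716827393, 0.19010519981384277), (0.26980283856391907, 0.20288950204849243), 87.120849609375) 0.07003575937684345
```

View pics/w1.png

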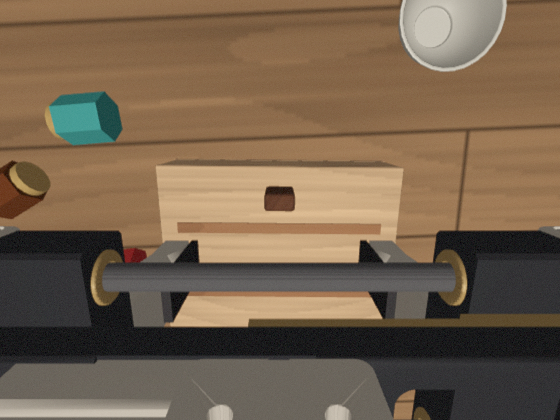

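The view confirms the shut lid, with the pull at (280,198) between the fingers. I'll descend and grip it.

Call:
{"api": "step_arm", "payload": {"moves": [{"x": 0, "y": 0, "z": -1.7, "rx": 0, "ry": 0, "rz": 0}, {"x": -0.05, "y": 0, "z": -3.4, "rx": 0, "ry": 0, "rz": 0}, {"x": -0.05, "y": 0, "z": -5, "rx": 0, "ry": 0, "rz": 0}, {"x": -0.05, "y": 0, "z": -6.2, "rx": 0, "ry": 0, "rz": 0}, {"x": -0.05, "y": 0, "z": -6.7, "rx": 0, "ry": 0, "rz": 0}]}}

```text
time: 3.5
position: [0.4664, 0.189, 0.0828]
tool_rot: [-0.001, 0.022, 1.0, -0.001]
ft_force: [0.3, -0.5, 0.9]
gripper_width: 0.088
gripper_force: 0.0
```

Call:
{"api": "step_arm", "payload": {"moves": [{"x": 0, "y": 0, "z": 0, "rx": 0, "ry": 0, "rz": 0}, {"x": 0, "y": 0, "z": 0, "rx": 0, "ry": 0, "rz": 0}, {"x": 0, "y": 0, "z": 0, "rx": 0, "ry": 0, "rz": 0}, {"x": 0, "y": 0, "z": 0, "rx": 0, "ry": 0, "rz": 0}, {"x": 0, "y": 0, "z": 0, "rx": 0, "ry": 0, "rz": 0}], "hand": -1, "force": 30}}

```text
time: 4.12
position: [0.467, 0.1899, 0.0844]
tool_rot: [0.0, 0.021, 1.0, 0.0]
ft_force: [-0.5, 0.8, 0.2]
gripper_width: 0.0433
gripper_force: 0.0
```

Call:
{"api": "step_arm", "payload": {"moves": [{"x": 0, "y": 0, "z": 0, "rx": 0, "ry": 0, "rz": 0}, {"x": 0, "y": 0, "z": 0, "rx": 0, "ry": 0, "rz": 0}, {"x": 0, "y": 0, "z": 0, "rx": 0, "ry": 0, "rz": 0}]}}

```text
time: 4.5
position: [0.4674, 0.1936, 0.0845]
tool_rot: [0.001, 0.021, 1.0, 0.003]
ft_force: [-7.8, 16.7, 0.1]
gripper_width: 0.03
gripper_force: 30.0
```

Call:
{"api": "step_arm", "payload": {"moves": [{"x": 0.22, "y": 0, "z": 0.82, "rx": 0, "ry": 0, "rz": 0}, {"x": 0.54, "y": -0.02, "z": 1.61, "rx": 0, "ry": 0, "rz": 0}, {"x": 0.96, "y": -0.04, "z": 2.35, "rx": 0, "ry": 0, "rz": 0}, {"x": 1.46, "y": -0.06, "z": 3.03, "rx": 0, "ry": 0, "rz": 0}, {"x": 2.05, "y": -0.09, "z": 3.65, "rx": 0, "ry": 0, "rz": 0}]}}

```text
time: 5.12
position: [0.5187, 0.1911, 0.1755]
tool_rot: [0.001, 0.021, 1.0, 0.003]
ft_force: [1.4, 15.1, -8.9]
gripper_width: 0.0298
gripper_force: 30.0
```

Call:
{"api": "step_arm", "payload": {"moves": [{"x": 0.65, "y": 0.05, "z": 0.54, "rx": 0, "ry": 0.2, "rz": 0}, {"x": 1.35, "y": 0.05, "z": 1.0, "rx": 0, "ry": 0.4, "rz": 0}, {"x": 2.1, "y": 0.03, "z": 1.36, "rx": 0, "ry": 0.6, "rz": 0}, {"x": 2.88, "y": 0, "z": 1.63, "rx": 0, "ry": 0.8, "rz": 0}, {"x": 3.7, "y": -0.05, "z": 1.8, "rx": 0, "ry": 1, "rz": 0}]}}

```text
time: 5.75
position: [0.61, 0.1864, 0.2206]
tool_rot: [-0.071, 0.021, 0.997, -0.001]
ft_force: [-3.2, 1.9, 0.9]
gripper_width: 0.03
gripper_force: 30.0
```

Call:
{"api": "step_arm", "payload": {"moves": [{"x": 0.83, "y": -0.03, "z": 0.07, "rx": 0, "ry": 0.2, "rz": 0}, {"x": 1.67, "y": -0.06, "z": 0.03, "rx": 0, "ry": 0.4, "rz": 0}, {"x": 2.48, "y": -0.1, "z": -0.11, "rx": 0, "ry": 0.6, "rz": 0}, {"x": 3.28, "y": -0.14, "z": -0.35, "rx": 0, "ry": 0.8, "rz": 0}, {"x": 4.0, "y": -0.17, "z": -0.66, "rx": 0, "ry": 1, "rz": 0}]}}

```text
time: 6.38
position: [0.7112, 0.1813, 0.2044]
tool_rot: [-0.14, 0.021, 0.99, -0.003]
ft_force: [-0.8, -1.3, 4.1]
gripper_width: 0.0297
gripper_force: 30.0
```

Call:
{"api": "step_arm", "payload": {"moves": [{"x": 0.2, "y": 0, "z": -0.1, "rx": 0, "ry": 0.1, "rz": 0}, {"x": 0.38, "y": 0, "z": -0.22, "rx": 0, "ry": 0.1, "rz": 0}, {"x": 0.38, "y": 0, "z": -0.22, "rx": 0, "ry": 0.1, "rz": 0}]}}

```text
time: 6.75
position: [0.7212, 0.1807, 0.1987]
tool_rot: [-0.145, 0.022, 0.989, -0.004]
ft_force: [1.5, -3.5, 4.4]
gripper_width: 0.0296
gripper_force: 30.0
```

Call:
{"api": "step_arm", "payload": {"moves": [{"x": 0, "y": 0, "z": 0, "rx": 0, "ry": 0, "rz": 0}, {"x": 0, "y": 0, "z": 0, "rx": 0, "ry": 0, "rz": 0}, {"x": 0, "y": 0, "z": 0, "rx": 0, "ry": 0, "rz": 0}, {"x": 0, "y": 0, "z": 0, "rx": 0, "ry": 0, "rz": 0}, {"x": 0, "y": 0, "z": 0, "rx": 0, "ry": 0, "rz": 0}], "hand": 0.4}}

```text
time: 7.38
position: [0.7201, 0.1822, 0.1983]
tool_rot: [-0.146, 0.021, 0.989, -0.003]
ft_force: [0.0, -0.3, -0.1]
gripper_width: 0.0613
gripper_force: 0.0
```

Call:
{"api": "step_arm", "payload": {"moves": [{"x": 0.5, "y": 0, "z": 1.7, "rx": 0, "ry": 0, "rz": 0}, {"x": 0.5, "y": 0, "z": 3.8, "rx": 0, "ry": -0.5, "rz": 0}, {"x": -0.5, "y": -1.5, "z": 5, "rx": 0, "ry": -1, "rz": 0}, {"x": -1.5, "y": -3, "z": 5, "rx": 0, "ry": -1.5, "rz": 0}, {"x": -2.5, "y": -5, "z": 5, "rx": 0, "ry": -2, "rz": 0}], "hand": 1}}

```text
time: 8.0
position: [0.6569, 0.0565, 0.3241]
tool_rot: [-0.005, 0.021, 1.0, 0.0]
ft_force: [1.1, -0.4, -0.3]
gripper_width: 0.0879
gripper_force: 0.0
```

Call:
{"api": "step_arm", "payload": {"moves": [{"x": -0.8, "y": -2, "z": 0, "rx": 0, "ry": 0, "rz": 0}, {"x": -1.7, "y": -4, "z": 0, "rx": 0, "ry": 0, "rz": 0}, {"x": -2.7, "y": -6, "z": 0, "rx": 0, "ry": 0, "rz": 0}, {"x": -3.5, "y": -8, "z": -0.5, "rx": 0, "ry": 0, "rz": 0}, {"x": -3.5, "y": -9.5, "z": -1, "rx": 0, "ry": 0, "rz": 0}]}}

```text
time: 8.62
position: [0.5688, -0.1822, 0.2994]
tool_rot: [-0.006, 0.022, 1.0, -0.0]
ft_force: [1.0, -0.1, -0.8]
gripper_width: 0.0876
gripper_force: 0.0
```

```bash
python3 - <<'E'
from h import *
s=state();print(s['time'],s['position'],R.from_quat(s['tool_rot'],scalar_first=True).as_matrix().round(3))
a,d=capture('wrist');b,d2=capture('top');c,_=capture('scene')
save('w2',np.vstack([cv2.resize(a,(400,300)),np.hstack([c])[:0]]) if 0 else np.vstack([np.hstack([cv2.resize(a,(400,300)),cv2.resize(b,(400,300))]),np.hstack([cv2.resize(c,(400,300)),cv2.resize(c[200:330,120:295],(400,300))])]))
E
```

```text
8.625 [ 0.56881756 -0.18218977  0.29940841] [[-0.999  0.044 -0.012]
 [ 0.044  0.999  0.   ]
 [ 0.012 -0.    -1.   ]]
```

View pics/w2.png

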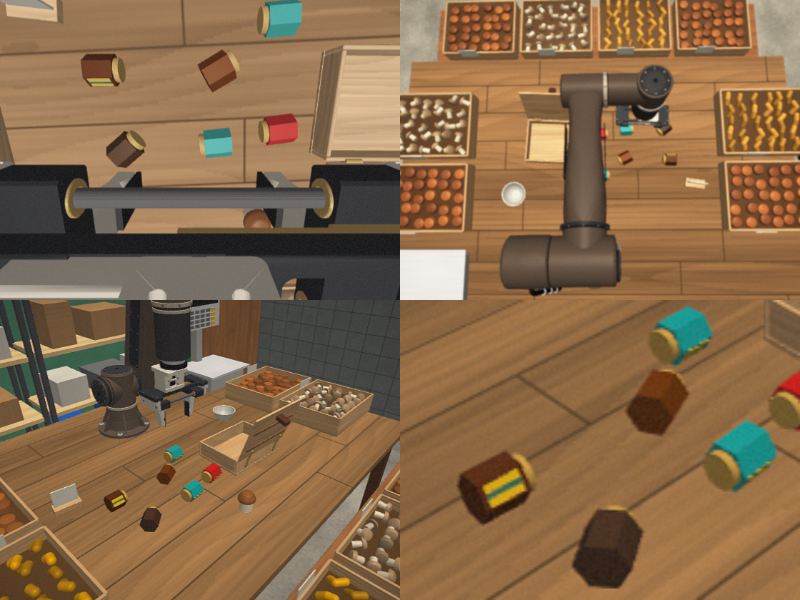

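Lid rests back on its stop. The labels of the grey-brown jar (wrist panel (125,148)) and the reddish jar (218,70) are still hidden, so they must be on the robot-facing or bottom flats. I'll compute the camera offset so I can look from the robot side.

```bash
python3 - <<'E'
from h import *
s=state();T=R.from_quat(s['tool_rot'],scalar_first=True).as_matrix();m=camera_model('wrist')
C=R.from_rotvec(np.ravel(m['rvec'])).as_matrix();p=-C.T@np.ravel(m['tvec'])
print('cam world',p.round(3),'axis',C[2].round(3),'tool off',(T.T@(p-s['position'])).round(3),'axis tool',(T.T@C[2]).round(3),'right in tool',(T.T@C[0]).round(3),s['q'].round(2) if hasattr(s['q'],'round') else s['q'],m['fx'])
a,d=capture('wrist');W=world('wrist',d)
for n,(u,v) in dict(j1=(143,98),j4=(305,98),j3=(176,207)).items():
    rect(W,d,n,u,v,45,.014);rect(W,d,n+'top',u,v,45,.043)
for r in boxes_of('jar4_center','wrist')+boxes_of('jar2_center','wrist'): print(np.round(r['point'],3),r['confidence'])
E
```

```text
cam world [ 0.504 -0.179  0.456] axis [ 0.237 -0.012 -0.971] tool off [ 0.068  0.    -0.158] axis tool [-0.252 -0.     0.968] right in tool [-0.  1.  0.] [ 0.02  0.2  -0.04 -0.   -1.34 -1.63] 308.9406841091527
j1 2511 c [ 0.4512 -0.3508] [0.064 0.058] 87.7 med z 0.0464
j1top 1511 c [ 0.4518 -0.3508] [0.063 0.039] 88.9 med z 0.0495
j4 2186 c [ 0.4596 -0.1386] [0.058 0.062] 27.4 med z 0.0479
j4top 1422 c [ 0.4598 -0.1385] [0.038 0.062] 26.9 med z 0.0495
j3 1948 c [ 0.6006 -0.3276] [0.058 0.063] 37.8 med z 0.0459
j3top 1150 c [ 0.6009 -0.3277] [0.038 0.063] 37.6 med z 0.0496
[ 0.383 -0.039  0.044] 0.72
[ 0.572 -0.03   0.046] 0.65
[ 0.457 -0.143  0.049] 0.61
[ 0.589 -0.152  0.048] 0.57
[0.636 0.1   0.069] 0.2
[0.633 0.101 0.07 ] 0.33
```

Call:
{"api": "step_arm", "payload": {"moves": [{"x": -1, "y": -1.4, "z": 0, "rx": 0, "ry": 1.2, "rz": 0}, {"x": -2, "y": -2.8, "z": -0.5, "rx": 0, "ry": 2.5, "rz": 0}, {"x": -3, "y": -4.2, "z": -1.5, "rx": 0, "ry": 3.7, "rz": 0}, {"x": -4, "y": -5.5, "z": -3, "rx": 0, "ry": 5, "rz": 0}, {"x": -5.15, "y": -6.75, "z": -4.5, "rx": 0, "ry": 6.2, "rz": 0}]}}

```text
time: 9.55
position: [0.4425, -0.3494, 0.1852]
tool_rot: [-0.427, 0.018, 0.904, -0.01]
ft_force: [0.7, -0.1, -0.2]
gripper_width: 0.0878
gripper_force: 0.0
```

```bash
python3 - <<'E'
from h import *
s=state();print(s['time'],s['position'],R.from_quat(s['tool_rot'],scalar_first=True).as_matrix().round(3),np.round(s['q'],2))
E
```

```text
9.55 [ 0.44248147 -0.3493773   0.18516364] [[-0.635  0.025 -0.772]
 [ 0.042  0.999 -0.002]
 [ 0.772 -0.034 -0.635]] [-0.21  0.7   0.11  0.17 -1.84 -1.43]
```

Call:
{"api": "step_arm", "payload": {"moves": [{"x": -0.1, "y": -0.05, "z": -2, "rx": 0, "ry": 0, "rz": 0}, {"x": -0.1, "y": -0.05, "z": -4, "rx": 0, "ry": 0, "rz": 0}, {"x": -0.1, "y": -0.05, "z": -5.5, "rx": 0, "ry": 0, "rz": 0}, {"x": -0.1, "y": -0.05, "z": -6.5, "rx": 0, "ry": 0, "rz": 0}, {"x": -0.1, "y": -0.05, "z": -6.8, "rx": 0, "ry": 0, "rz": 0}]}}

```text
time: 10.18
position: [0.4391, -0.3499, 0.0149]
tool_rot: [-0.426, 0.019, 0.904, -0.009]
ft_force: [0.5, 0.5, 0.6]
gripper_width: 0.0876
gripper_force: 0.0
```

Call:
{"api": "step_arm", "payload": {"moves": [{"x": 0, "y": 0, "z": 0, "rx": 0, "ry": 0, "rz": 0}, {"x": 0, "y": 0, "z": 0, "rx": 0, "ry": 0, "rz": 0}, {"x": 0, "y": 0, "z": 0, "rx": 0, "ry": 0, "rz": 0}, {"x": 0, "y": 0, "z": 0, "rx": 0, "ry": 0, "rz": 0}], "hand": -1, "force": 35}}

```text
time: 10.68
position: [0.4395, -0.3507, 0.0171]
tool_rot: [-0.425, 0.019, 0.905, -0.01]
ft_force: [3.1, 0.6, 4.7]
gripper_width: 0.0623
gripper_force: 34.6
```

Call:
{"api": "step_arm", "payload": {"moves": [{"x": 0, "y": 0, "z": 1, "rx": 0, "ry": 0, "rz": 0}, {"x": 0, "y": 0, "z": 3, "rx": 0, "ry": -0.5, "rz": 0}, {"x": 0, "y": 0, "z": 5, "rx": 0, "ry": -1.7, "rz": 0}, {"x": 0, "y": 0, "z": 7, "rx": 0, "ry": -3, "rz": 0}, {"x": 0, "y": 1, "z": 9, "rx": 0, "ry": -4.3, "rz": 0}]}}

```text
time: 11.3
position: [0.4389, -0.326, 0.2442]
tool_rot: [-0.135, 0.022, 0.991, -0.003]
ft_force: [1.1, 1.0, 0.4]
gripper_width: 0.0626
gripper_force: 34.6
```

Call:
{"api": "step_arm", "payload": {"moves": [{"x": 0.6, "y": 2.3, "z": 1, "rx": 0, "ry": -1, "rz": 0}, {"x": 1.2, "y": 4.6, "z": 2, "rx": 0, "ry": -2, "rz": 0}, {"x": 1.8, "y": 6.9, "z": 2.5, "rx": 0, "ry": -3.1, "rz": 0}, {"x": 2.4, "y": 9.2, "z": 2.5, "rx": 0, "ry": -3.1, "rz": 0}, {"x": 3, "y": 11.5, "z": 2.5, "rx": 0, "ry": -3.1, "rz": 0}]}}

```text
time: 11.92
position: [0.5126, -0.0366, 0.3058]
tool_rot: [0.079, 0.021, 0.997, 0.002]
ft_force: [0.8, -0.1, -1.5]
gripper_width: 0.0626
gripper_force: 34.5
```

Call:
{"api": "step_arm", "payload": {"moves": [{"x": 0.6, "y": 2.3, "z": 0, "rx": 0, "ry": 0, "rz": 0}, {"x": 1.2, "y": 4.6, "z": 0, "rx": 0, "ry": 0, "rz": 0}, {"x": 1.8, "y": 6.9, "z": 0, "rx": 0, "ry": 0, "rz": 0}, {"x": 2.4, "y": 9.2, "z": 0, "rx": 0, "ry": 0, "rz": 0}, {"x": 3, "y": 11.3, "z": -1, "rx": 0, "ry": 0, "rz": 0}]}}

```text
time: 12.55
position: [0.5895, 0.2467, 0.2816]
tool_rot: [0.079, 0.021, 0.997, 0.003]
ft_force: [0.8, -0.6, -0.8]
gripper_width: 0.0622
gripper_force: 34.5
```

```bash
python3 - <<'E'
from h import *
s=state();print(s['time'],s['position'],R.from_quat(s['tool_rot'],scalar_first=True).as_matrix().round(3),np.round(s['q'],2),s['gripper_width'],s['gripper_force'])
a,d=capture('wrist');b,d2=capture('top');c,_=capture('scene')
save('w3',np.hstack([cv2.resize(a,(400,300)),cv2.resize(c[170:300,250:425],(400,300))]))
W=world('wrist',d);z=W[...,2]
m=(d>.05)&(z>.055)&(z<.075);print(m.sum())
E
```

```text
12.55 [0.58951501 0.24673878 0.28161556] [[-0.987  0.042  0.157]
 [ 0.043  0.999  0.003]
 [-0.157  0.01  -0.988]] [ 0.77  0.18 -0.16  0.12 -1.11 -2.43] 0.06218240223826061 34.549678686234984
9395
```

View pics/w3.png

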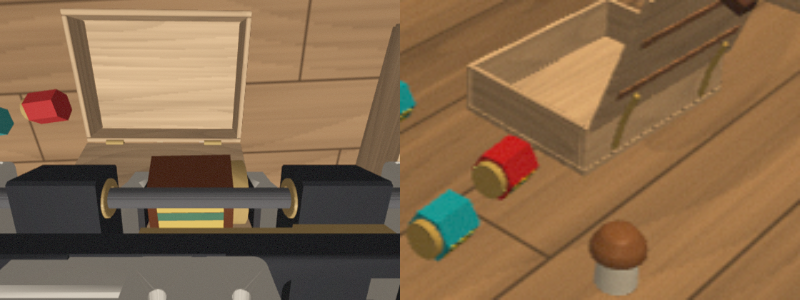

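Held jar1 shows its yellow label uppermost (wrist panel (190,218)) and the case is empty below. Lowering into the rear row.

Call:
{"api": "step_arm", "payload": {"moves": [{"x": 0, "y": -0.1, "z": -2.3, "rx": 0, "ry": 0, "rz": 0}, {"x": 0, "y": -0.1, "z": -4.6, "rx": 0, "ry": 0, "rz": 0}, {"x": 0, "y": -0.1, "z": -6.9, "rx": 0, "ry": 0, "rz": 0}, {"x": 0, "y": -0.1, "z": -8.7, "rx": 0, "ry": 0, "rz": 0}, {"x": 0, "y": -0.1, "z": -9.6, "rx": 0, "ry": 0, "rz": 0}]}}

```text
time: 13.32
position: [0.5879, 0.24, 0.0373]
tool_rot: [0.076, 0.022, 0.997, 0.001]
ft_force: [0.9, 0.9, -0.8]
gripper_width: 0.0624
gripper_force: 34.6
```

Call:
{"api": "step_arm", "payload": {"moves": [{"x": 0, "y": 0, "z": -0.3, "rx": 0, "ry": 0, "rz": 0}, {"x": 0, "y": 0, "z": -0.6, "rx": 0, "ry": 0, "rz": 0}, {"x": 0, "y": 0, "z": -0.8, "rx": 0, "ry": 0, "rz": 0}, {"x": 0, "y": 0, "z": -0.85, "rx": 0, "ry": 0, "rz": 0}]}}

```text
time: 13.82
position: [0.5901, 0.2428, 0.0194]
tool_rot: [0.078, 0.021, 0.997, 0.002]
ft_force: [-6.4, -1.8, 19.6]
gripper_width: 0.062
gripper_force: 34.8
```

Call:
{"api": "step_arm", "payload": {"moves": [{"x": 0, "y": 0, "z": 0.05, "rx": 0, "ry": 0, "rz": 0}, {"x": 0, "y": 0, "z": 0.05, "rx": 0, "ry": 0, "rz": 0}, {"x": 0, "y": 0, "z": 0.05, "rx": 0, "ry": 0, "rz": 0}], "hand": 0.64}}

```text
time: 14.2
position: [0.589, 0.2422, 0.0185]
tool_rot: [0.077, 0.021, 0.997, 0.002]
ft_force: [-0.0, -0.3, -0.2]
gripper_width: 0.0716
gripper_force: 0.0
```

Call:
{"api": "step_arm", "payload": {"moves": [{"x": -0.1, "y": 0, "z": 1, "rx": 0, "ry": 0, "rz": 0}, {"x": -0.3, "y": 0, "z": 2.5, "rx": 0, "ry": 0, "rz": 0}, {"x": -0.6, "y": 0, "z": 5, "rx": 0, "ry": 0, "rz": 0}, {"x": -1, "y": -1, "z": 7.5, "rx": 0, "ry": 0.6, "rz": 0}, {"x": -1.5, "y": -3, "z": 9.5, "rx": 0, "ry": 1.2, "rz": 0}]}}

```text
time: 14.82
position: [0.5537, 0.1779, 0.2483]
tool_rot: [-0.007, 0.02, 1.0, 0.001]
ft_force: [1.6, 0.0, -0.4]
gripper_width: 0.0715
gripper_force: 0.0
```

Call:
{"api": "step_arm", "payload": {"moves": [{"x": -0.5, "y": -2.3, "z": 0, "rx": 0, "ry": 0, "rz": 0.7}, {"x": -1, "y": -4.6, "z": 0, "rx": 0, "ry": 0, "rz": 1.4}, {"x": -1.5, "y": -6.9, "z": 0, "rx": 0, "ry": 0, "rz": 2.1}, {"x": -2, "y": -9.2, "z": 0, "rx": 0, "ry": 0, "rz": 2.8}, {"x": -2.3, "y": -11.5, "z": -1.5, "rx": 0, "ry": 0, "rz": 3.6}], "hand": 1}}

```text
time: 15.45
position: [0.4982, -0.1067, 0.2134]
tool_rot: [-0.004, -0.23, 0.973, -0.002]
ft_force: [1.0, -0.1, -0.2]
gripper_width: 0.0874
gripper_force: 0.0
```

```bash
python3 - <<'E'
from h import *
s=state();print(s['time'],s['position'],R.from_quat(s['tool_rot'],scalar_first=True).as_matrix().round(3),np.round(s['q'],2))
a,d=capture('wrist');b,d2=capture('top');c,_=capture('scene')
W=world('wrist',d);m=camera_model('wrist')
for n,p in dict(j4=(.46,-.14,.05),j3=(.60,-.328,.05)).items():
    u,v=map(int,pix(m,p));print(n,u,v)
    if 0<u<560 and 0<v<420: rect(W,d,n,u,v,50,.014);rect(W,d,n+'top',u,v,50,.044)
save('w4',np.vstack([np.hstack([cv2.resize(a,(400,300)),cv2.resize(b[150:260,170:317],(400,300))]),np.hstack([cv2.resize(c[170:300,250:425],(400,300)),cv2.resize(c[220:330,130:278],(400,300))])]))
E
```

```text
15.45 [ 0.49818775 -0.10672217  0.21337572] [[-0.894 -0.447 -0.006]
 [-0.447  0.894 -0.006]
 [ 0.008 -0.003 -1.   ]] [ 0.18  0.1  -0.37  0.01 -1.11 -1.29]
j4 264 153
j4 3040 c [ 0.454  -0.1397] [0.058 0.062] 26.9 med z 0.0445
j4top 1557 c [ 0.4565 -0.1444] [0.032 0.051] 26.2 med z 0.0461
j3 44 195
j3 3447 c [ 0.5938 -0.3303] [0.058 0.065] 37.0 med z 0.0404
j3top 1476 c [ 0.4912 -0.1833] [0.002 0.037] 26.9 med z 0.2865
```

View pics/w4.png

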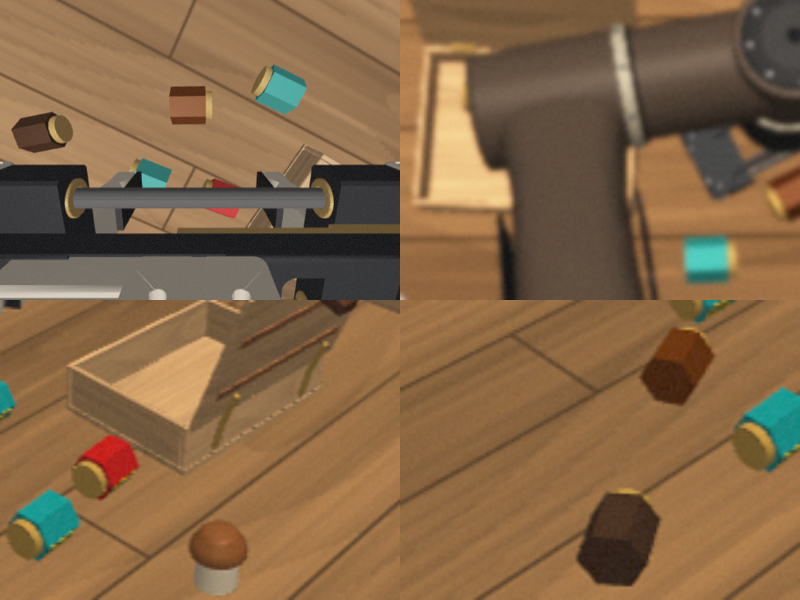

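Jars 3 and 4 are unmoved. I'll pick jar4 straight down, lift it, and tilt it for the scene camera to find its label.

Call:
{"api": "step_arm", "payload": {"moves": [{"x": -0.8, "y": -0.7, "z": -1, "rx": 0, "ry": 0, "rz": 0}, {"x": -1.6, "y": -1.33, "z": -2.5, "rx": 0, "ry": 0, "rz": 0}, {"x": -1.6, "y": -1.33, "z": -4.8, "rx": 0, "ry": 0, "rz": 0}, {"x": -1.6, "y": -1.33, "z": -7, "rx": 0, "ry": 0, "rz": 0}, {"x": -1.6, "y": -1.33, "z": -8.1, "rx": 0, "ry": 0, "rz": 0}]}}

```text
time: 16.23
position: [0.4567, -0.1375, 0.0068]
tool_rot: [-0.008, -0.228, 0.974, -0.002]
ft_force: [-0.9, -0.0, 0.8]
gripper_width: 0.0875
gripper_force: 0.0
```

Call:
{"api": "step_arm", "payload": {"moves": [{"x": 0, "y": 0, "z": 0, "rx": 0, "ry": 0, "rz": 0}, {"x": 0, "y": 0, "z": 0, "rx": 0, "ry": 0, "rz": 0}, {"x": 0, "y": 0, "z": 0, "rx": 0, "ry": 0, "rz": 0}, {"x": 0, "y": 0, "z": 0, "rx": 0, "ry": 0, "rz": 0}], "hand": -1, "force": 35}}

```text
time: 16.73
position: [0.4586, -0.138, 0.0103]
tool_rot: [-0.005, -0.228, 0.974, -0.002]
ft_force: [-1.0, 1.7, 8.1]
gripper_width: 0.0621
gripper_force: 35.0
```

Call:
{"api": "step_arm", "payload": {"moves": [{"x": 0, "y": 0, "z": 2, "rx": 0, "ry": 0, "rz": 0}, {"x": 0.5, "y": -1, "z": 4.5, "rx": 0, "ry": 0, "rz": -0.9}, {"x": 1, "y": -2, "z": 7, "rx": 0, "ry": 0, "rz": -1.8}, {"x": 1.5, "y": -3, "z": 9, "rx": 0, "ry": 0, "rz": -2.7}, {"x": 2, "y": -4, "z": 10, "rx": 0, "ry": 0, "rz": -3.3}]}}

```text
time: 17.35
position: [0.508, -0.2392, 0.2631]
tool_rot: [-0.004, 0.002, 1.0, -0.001]
ft_force: [0.3, 0.1, -2.7]
gripper_width: 0.0623
gripper_force: 35.0
```

Call:
{"api": "step_arm", "payload": {"moves": [{"x": 0, "y": 0, "z": 0, "rx": 0, "ry": -1.3, "rz": 0}, {"x": 0, "y": 0, "z": 0, "rx": 0, "ry": -2.6, "rz": 0}, {"x": 0, "y": 0, "z": 0, "rx": 0, "ry": -3.9, "rz": 0}, {"x": 0, "y": 0, "z": 0, "rx": 0, "ry": -5.2, "rz": 0}, {"x": 0, "y": 0, "z": 0, "rx": 0, "ry": -6.2, "rz": 0}]}}

```text
time: 17.98
position: [0.5026, -0.2367, 0.2562]
tool_rot: [0.395, -0.0, 0.919, 0.003]
ft_force: [-1.9, -0.6, -3.0]
gripper_width: 0.0616
gripper_force: 35.0
```

```bash
cat > look.py <<'E'
from h import *
import sys
s=state();print(s['time'],s['position'],R.from_quat(s['tool_rot'],scalar_first=True).as_matrix().round(3),np.round(s['q'],2),s['gripper_width'])
T=R.from_quat(s['tool_rot'],scalar_first=True).as_matrix();p=np.array(s['position'])-T[:,2]*.015
out=[]
for n in ['scene','top','wrist']:
    a,d=capture(n);u,v=map(int,pix(camera_model(n),p));r=35 if n!='wrist' else 110
    u=min(max(u,r),560-r);v=min(max(v,r),420-r)
    c=a[v-r:v+r,u-r:u+r];h=cv2.cvtColor(c,cv2.COLOR_RGB2HSV);y=(h[...,0]>20)&(h[...,0]<34)&(h[...,1]>150)&(h[...,2]>110)
    print(n,u,v,'yellow',y.sum());out.append(cv2.resize(c,(260,260),interpolation=cv2.INTER_CUBIC))
save(sys.argv[1],np.hstack(out))
E
python3 look.py l1
```

```text
17.975 [ 0.50263307 -0.23667564  0.25618133] [[-0.688 -0.003  0.725]
 [ 0.002  1.     0.006]
 [-0.725  0.006 -0.688]] [-0.29 -0.16 -0.58 -0.54 -0.42 -0.87] 0.06156667922294257
scene 204 177 yellow 0
top 351 198 yellow 0
wrist 282 265 yellow 0
```

View pics/l1.png

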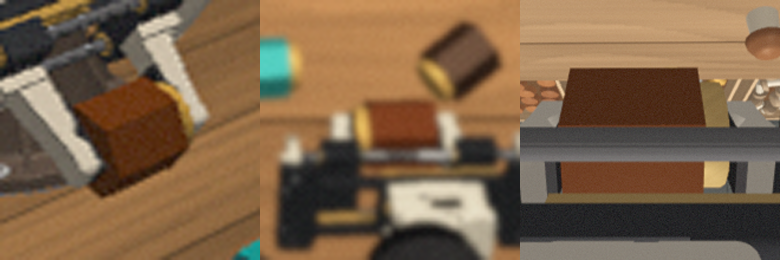

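The jar is held well. No label shows on the flats facing the front or sky, so it is initially at 180° or 240°. I'll roll the other way over the staging spot and look from the top.

Call:
{"api": "step_arm", "payload": {"moves": [{"x": -0.6, "y": 0, "z": 0, "rx": 0, "ry": 1.33, "rz": 0}, {"x": -1.2, "y": 0, "z": 0, "rx": 0, "ry": 2.66, "rz": 0}, {"x": -1.8, "y": -0.2, "z": 0, "rx": 0, "ry": 4, "rz": 0}, {"x": -2.4, "y": -0.4, "z": 0, "rx": 0, "ry": 5.3, "rz": 0}, {"x": -3, "y": -0.5, "z": 0, "rx": 0, "ry": 6.65, "rz": 0}]}}

```text
time: 18.75
position: [0.4313, -0.2526, 0.2595]
tool_rot: [-0.046, 0.003, 0.999, -0.001]
ft_force: [0.2, -0.5, -2.2]
gripper_width: 0.062
gripper_force: 35.0
```

Call:
{"api": "step_arm", "payload": {"moves": [{"x": 0, "y": 0, "z": -0.4, "rx": 0, "ry": 1.33, "rz": 0}, {"x": 0, "y": 0, "z": -0.8, "rx": 0, "ry": 2.66, "rz": 0}, {"x": 0, "y": 0, "z": -1.2, "rx": 0, "ry": 4, "rz": 0}, {"x": 0, "y": 0, "z": -1.6, "rx": 0, "ry": 5.3, "rz": 0}, {"x": 0, "y": 0, "z": -2, "rx": 0, "ry": 6.65, "rz": 0}]}}

```text
time: 19.38
position: [0.433, -0.2522, 0.2075]
tool_rot: [-0.487, 0.005, 0.873, -0.004]
ft_force: [0.1, 0.1, -1.7]
gripper_width: 0.0616
gripper_force: 35.0
```

```bash
python3 look.py l2
```

```text
19.375 [ 0.43304825 -0.25216744  0.20748656] [[-0.525  0.004 -0.851]
 [ 0.012  1.    -0.003]
 [ 0.851 -0.012 -0.525]] [-0.08  0.69  0.08  0.08 -1.97 -1.51] 0.06160198492084917
scene 187 192 yellow 0
top 355 217 yellow 40
wrist 275 262 yellow 0
```

View pics/l2.png

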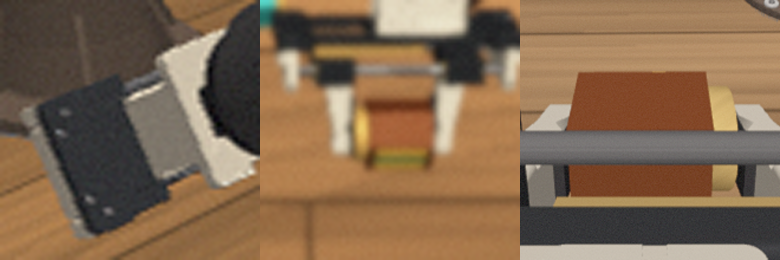

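In the top view the yellow label now shows on the robot-side upper flat (panel (398,158)), so it started at 240°. Setting the jar down in this roll leaves one more +60° step, which I'll do on the way into the case.

Call:
{"api": "step_arm", "payload": {"moves": [{"x": 0, "y": 0, "z": -2, "rx": 0, "ry": 0.2, "rz": 0}, {"x": 0, "y": 0, "z": -4, "rx": 0, "ry": 0.2, "rz": 0}, {"x": 0, "y": 0, "z": -6, "rx": 0, "ry": 0.2, "rz": 0}, {"x": 0, "y": 0, "z": -7.1, "rx": 0, "ry": 0.2, "rz": 0}, {"x": 0, "y": 0, "z": -7.55, "rx": 0, "ry": 0.2, "rz": 0}]}}

```text
time: 20.15
position: [0.4314, -0.2511, 0.0186]
tool_rot: [-0.497, 0.003, 0.868, 0.0]
ft_force: [-0.2, 0.5, -0.8]
gripper_width: 0.0614
gripper_force: 35.0
```

Call:
{"api": "step_arm", "payload": {"moves": [{"x": 0, "y": 0, "z": 0, "rx": 0, "ry": 0, "rz": 0}, {"x": 0, "y": 0, "z": 0, "rx": 0, "ry": 0, "rz": 0}]}}

```text
time: 20.4
position: [0.4313, -0.2508, 0.0193]
tool_rot: [-0.496, 0.003, 0.868, 0.001]
ft_force: [0.4, -0.1, -0.9]
gripper_width: 0.0615
gripper_force: 35.0
```

Call:
{"api": "step_arm", "payload": {"moves": [{"x": 0, "y": 0, "z": 0, "rx": 0, "ry": 0, "rz": 0}, {"x": 0, "y": 0, "z": 0, "rx": 0, "ry": 0, "rz": 0}, {"x": 0, "y": 0, "z": 0, "rx": 0, "ry": 0, "rz": 0}, {"x": 0, "y": 0, "z": 0, "rx": 0, "ry": 0, "rz": 0}], "hand": 1}}

```text
time: 20.9
position: [0.4302, -0.2505, 0.0179]
tool_rot: [-0.498, 0.003, 0.867, 0.002]
ft_force: [-0.3, -0.6, 0.0]
gripper_width: 0.0873
gripper_force: 0.0
```

Call:
{"api": "step_arm", "payload": {"moves": [{"x": 0.3, "y": 0, "z": 1.5, "rx": 0, "ry": 0, "rz": 0}, {"x": 0.6, "y": 0, "z": 3.5, "rx": 0, "ry": -0.7, "rz": 0}, {"x": 0.6, "y": 0, "z": 5.5, "rx": 0, "ry": -2, "rz": 0}, {"x": 0, "y": 0, "z": 7.5, "rx": 0, "ry": -3.3, "rz": 0}, {"x": 0, "y": 0, "z": 8.5, "rx": 0, "ry": -4.6, "rz": 0}]}}

```text
time: 21.52
position: [0.4308, -0.2509, 0.2338]
tool_rot: [-0.193, 0.002, 0.981, 0.002]
ft_force: [-0.2, 0.6, -0.2]
gripper_width: 0.0876
gripper_force: 0.0
```

Call:
{"api": "step_arm", "payload": {"moves": [{"x": -0.1, "y": 0, "z": -0.5, "rx": 0, "ry": -1.3, "rz": 0}, {"x": -0.2, "y": 0, "z": -1, "rx": 0, "ry": -2.6, "rz": 0}, {"x": -0.3, "y": 0, "z": -1.5, "rx": 0, "ry": -3.9, "rz": 0}, {"x": -0.4, "y": 0, "z": -2, "rx": 0, "ry": -5.2, "rz": 0}, {"x": -0.4, "y": 0, "z": -2.5, "rx": 0, "ry": -6.5, "rz": 0}]}}

```text
time: 22.15
position: [0.4194, -0.2505, 0.1685]
tool_rot: [0.255, 0.0, 0.967, 0.002]
ft_force: [1.0, 0.6, -0.8]
gripper_width: 0.0876
gripper_force: 0.0
```

```bash
python3 - <<'E'
from h import *
s=state();print(s['time'],s['position'],R.from_quat(s['tool_rot'],scalar_first=True).as_matrix().round(3),np.round(s['q'],2))
b,d=capture('top');W=world('top',d);m=camera_model('top')
for n,p in dict(j4=(.446,-.252,.05),j3=(.60,-.328,.05)).items():
    u,v=map(int,pix(m,p)); rect(W,d,n,u,v,18,.012,.06);rect(W,d,n+'top',u,v,18,.046,.06)
E
```

```text
22.15 [ 0.41938898 -0.25046583  0.16854856] [[-0.87  -0.001  0.493]
 [ 0.001  1.     0.004]
 [-0.493  0.004 -0.87 ]] [-0.26 -0.11 -0.7  -0.27 -0.5  -1.11]
j4 200 c [ 0.4536 -0.2516] [0.062 0.039] 88.9 med z 0.047
j4top 119 c [ 0.4486 -0.2524] [0.028 0.061] 0.3 med z 0.0496
j3 322 c [ 0.6015 -0.3303] [0.057 0.064] 37.7 med z 0.0439
j3top 135 c [ 0.6013 -0.3305] [0.036 0.061] 40.1 med z 0.0501
```

```bash
cat > kin.py <<'E'
import numpy as np
from scipy.optimize import least_squares
D=[([.2908,-.6086,.2256],[0,0,-1],[-.837,.359,.012]),([.5688,-.1822,.2994],[-.012,0,-1],[.02,.2,-.04]),([.4425,-.3494,.1852],[-.772,-.002,-.635],[-.21,.7,.11]),
([.5895,.2467,.2816],[.157,.003,-.988],[.77,.18,-.16]),([.4982,-.1067,.2134],[-.006,-.006,-1],[.18,.1,-.37]),([.5026,-.2367,.2562],[.725,.006,-.688],[-.29,-.16,-.58]),
([.4330,-.2522,.2075],[-.851,-.003,-.525],[-.08,.69,.08]),([.4194,-.2505,.1685],[.493,.004,-.87],[-.26,-.11,-.7])]
def wr(k,q):
    a1,h,a2,a3,d4,L,o=k; f=q[1]-q[2]
    r=a1+a2*np.sin(q[1])+a3*np.sin(f)+d4*np.cos(f); z=h+a2*np.cos(q[1])+a3*np.cos(f)-d4*np.sin(f)
    c,s=np.cos(q[0]),np.sin(q[0]); return np.array([r*c-o*s,r*s+o*c,z])
f=lambda k:np.concatenate([np.array(p)-k[5]*np.array(t)-wr(k,q) for p,t,q in D])
k=least_squares(f,[0,.4,.4,0,.4,.3,0]).x
def ik(p,t):
    w=np.array(p)-k[5]*np.array(t)
    s=least_squares(lambda q:wr(k,q)-w,[np.arctan2(w[1],w[0])-.3*0,0,-.5]); q=s.x
    e=np.array([np.cos(q[0])*np.cos(q[1]-q[2]),np.sin(q[0])*np.cos(q[1]-q[2]),-np.sin(q[1]-q[2])])
    return np.round(q,2),round(2*s.cost,6),'q5',round(-np.arccos(np.clip(e@np.array(t),-1,1)),2),'wrist',np.round(w,2)
if __name__=='__main__':
    print(k.round(3),np.abs(f(k)).max())
    for x in (.43,.48,.53,.58,.65,.7):
        for y in(-.25,-.1):
            for T in (-45,-50,-58): 
                a=np.radians(T);t=[-np.sin(a),0,-np.cos(a)];print(x,y,T,*ik(np.array([x,y,.025])+.015*np.array(t),t))
E
python3 kin.py
```

```text
[ 0.059  0.281  0.499 -0.083  0.455  0.29  -0.187] 0.05679595055690262
0.43 -0.25 -45 [-0.24  0.66 -0.9 ] 0.0 q5 -0.77 wrist [ 0.24 -0.25  0.22]
0.43 -0.25 -50 [-0.25  0.74 -0.91] 0.0 q5 -0.96 wrist [ 0.22 -0.25  0.2 ]
0.43 -0.25 -58 [-0.28  0.9  -0.92] 0.0 q5 -1.25 wrist [ 0.2  -0.25  0.17]
0.43 -0.1 -45 [ 0.42  0.9  -1.13] 0.0 q5 -1.21 wrist [ 0.24 -0.1   0.22]
0.43 -0.1 -50 [ 0.46  1.13 -1.15] 0.0 q5 -1.53 wrist [ 0.22 -0.1   0.2 ]
0.43 -0.1 -58 [ 0.54  1.5  -1.14] 0.0 q5 -1.97 wrist [ 0.2  -0.1   0.17]
0.48 -0.25 -45 [-0.2   0.64 -0.81] 0.0 q5 -0.67 wrist [ 0.29 -0.25  0.22]
0.48 -0.25 -50 [-0.21  0.71 -0.83] 0.0 q5 -0.84 wrist [ 0.27 -0.25  0.2 ]
0.48 -0.25 -58 [-0.23  0.84 -0.84] 0.0 q5 -1.12 wrist [ 0.25 -0.25  0.17]
0.48 -0.1 -45 [ 0.33  0.72 -1.  ] 0.0 q5 -0.93 wrist [ 0.29 -0.1   0.22]
0.48 -0.1 -50 [ 0.35  0.85 -1.03] 0.0 q5 -1.16 wrist [ 0.27 -0.1   0.2 ]
0.48 -0.1 -58 [ 0.39  1.09 -1.04] 0.0 q5 -1.54 wrist [ 0.25 -0.1   0.17]
0.53 -0.25 -45 [-0.18  0.64 -0.71] 0.0 q5 -0.57 wrist [ 0.34 -0.25  0.22]
0.53 -0.25 -50 [-0.19  0.7  -0.74] 0.0 q5 -0.74 wrist [ 0.32 -0.25  0.2 ]
[... 906 characters left out ...]
9 -0.53] 0.0 q5 -0.76 wrist [ 0.42 -0.25  0.17]
0.65 -0.1 -45 [ 0.2   0.65 -0.6 ] 0.0 q5 -0.47 wrist [ 0.46 -0.1   0.22]
0.65 -0.1 -50 [ 0.2   0.7  -0.63] 0.0 q5 -0.63 wrist [ 0.44 -0.1   0.2 ]
0.65 -0.1 -58 [ 0.22  0.79 -0.66] 0.0 q5 -0.9 wrist [ 0.42 -0.1   0.17]
0.7 -0.25 -45 [-0.12  0.71 -0.36] 0.0 q5 -0.29 wrist [ 0.51 -0.25  0.22]
0.7 -0.25 -50 [-0.13  0.74 -0.39] 0.0 q5 -0.44 wrist [ 0.49 -0.25  0.2 ]
0.7 -0.25 -58 [-0.13  0.8  -0.42] 0.0 q5 -0.67 wrist [ 0.47 -0.25  0.17]
0.7 -0.1 -45 [ 0.18  0.68 -0.48] 0.0 q5 -0.38 wrist [ 0.51 -0.1   0.22]
0.7 -0.1 -50 [ 0.18  0.71 -0.51] 0.0 q5 -0.53 wrist [ 0.49 -0.1   0.2 ]
0.7 -0.1 -58 [ 0.19  0.79 -0.55] 0.0 q5 -0.78 wrist [ 0.47 -0.1   0.17]
```

Call:
{"api": "step_arm", "payload": {"moves": [{"x": 0.4, "y": 0, "z": 0, "rx": 0, "ry": -0.7, "rz": 0}, {"x": 0.8, "y": 0, "z": 0, "rx": 0, "ry": -1.4, "rz": 0}, {"x": 1.2, "y": 0, "z": -0.2, "rx": 0, "ry": -2.1, "rz": 0}, {"x": 1.55, "y": -0.05, "z": -0.5, "rx": 0, "ry": -2.6, "rz": 0}, {"x": 1.55, "y": -0.05, "z": -0.5, "rx": 0, "ry": -2.6, "rz": 0}]}}

```text
time: 22.82
position: [0.4591, -0.2522, 0.1551]
tool_rot: [0.423, 0.001, 0.906, 0.003]
ft_force: [-0.5, 0.8, -0.9]
gripper_width: 0.0879
gripper_force: 0.0
```

```bash
python3 - <<'E'
from h import *
s=state();print(s['time'],s['position'],R.from_quat(s['tool_rot'],scalar_first=True).as_matrix().round(3),np.round(s['q'],2))
E
```

```text
22.825 [ 0.45907486 -0.2521668   0.15511342] [[-0.643 -0.002  0.766]
 [ 0.004  1.     0.006]
 [-0.766  0.007 -0.643]] [-0.73  0.01 -0.57 -1.16 -0.6   0.04]
```

Call:
{"api": "step_arm", "payload": {"moves": [{"x": 0, "y": 0, "z": -1, "rx": 0, "ry": 0, "rz": 0}, {"x": 0, "y": 0, "z": -2.2, "rx": 0, "ry": 0, "rz": 0}, {"x": 0, "y": 0, "z": -3.4, "rx": 0, "ry": 0, "rz": 0}, {"x": 0, "y": 0, "z": -4.5, "rx": 0, "ry": 0, "rz": 0}, {"x": 0, "y": 0, "z": -5.2, "rx": 0, "ry": 0, "rz": 0}]}}

```text
time: 23.45
position: [0.4588, -0.2517, 0.0241]
tool_rot: [0.422, 0.0, 0.907, 0.004]
ft_force: [0.1, 0.6, -0.7]
gripper_width: 0.088
gripper_force: 0.0
```

```bash
python3 - <<'E'
from h import *
s=state();print(s['time'],s['position'],R.from_quat(s['tool_rot'],scalar_first=True).as_matrix().round(3),np.round(s['q'],2))
c,_=capture('scene');save('s5',cv2.resize(c[150:330,60:300],(800,600)))
E
```

```text
23.45 [ 0.45880476 -0.25171255  0.02406195] [[-0.644 -0.003  0.765]
 [ 0.004  1.     0.007]
 [-0.765  0.007 -0.644]] [-0.98  0.36 -0.63 -1.57 -0.69  0.77]
```

View pics/s5.png

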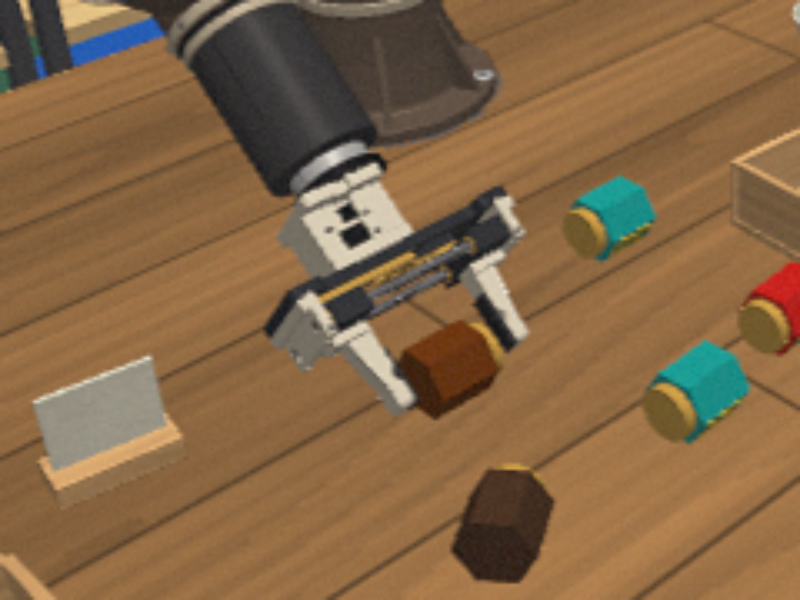

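The fingers straddle jar4 cleanly at (450,370), clear of the stand and the counter. Closing.

Call:
{"api": "step_arm", "payload": {"moves": [{"x": 0, "y": 0, "z": -0.3, "rx": 0, "ry": 0, "rz": 0}, {"x": 0, "y": 0, "z": -0.3, "rx": 0, "ry": 0, "rz": 0}, {"x": 0, "y": 0, "z": -0.3, "rx": 0, "ry": 0, "rz": 0}, {"x": 0, "y": 0, "z": -0.3, "rx": 0, "ry": 0, "rz": 0}], "hand": -1}}

```text
time: 24.0
position: [0.4592, -0.2517, 0.0185]
tool_rot: [0.422, -0.001, 0.907, 0.003]
ft_force: [-0.6, 0.3, 1.0]
gripper_width: 0.0616
gripper_force: 35.0
```

Call:
{"api": "step_arm", "payload": {"moves": [{"x": 0, "y": 0, "z": 0.6, "rx": 0, "ry": 0, "rz": 0}, {"x": 0, "y": 0, "z": 2, "rx": 0, "ry": 0, "rz": 0}, {"x": 0, "y": 0, "z": 4, "rx": 0, "ry": 1, "rz": 0}, {"x": 0, "y": 0, "z": 6, "rx": 0, "ry": 2, "rz": 0}, {"x": 0, "y": 0, "z": 8, "rx": 0, "ry": 3, "rz": 0}]}}

```text
time: 24.62
position: [0.4111, -0.2281, 0.0749]
tool_rot: [0.305, -0.005, 0.952, 0.04]
ft_force: [-1.5, 0.5, -2.5]
gripper_width: 0.062
gripper_force: 35.0
```

Call:
{"api": "step_arm", "payload": {"moves": [{"x": 0, "y": 1, "z": 0.5, "rx": 0, "ry": 1, "rz": 0}, {"x": 0, "y": 2.5, "z": 1, "rx": 0, "ry": 2, "rz": 0}, {"x": 0.2, "y": 4.5, "z": 1.5, "rx": 0, "ry": 3, "rz": 0}, {"x": 0.4, "y": 6.5, "z": 2, "rx": 0, "ry": 4, "rz": 0}, {"x": 0.6, "y": 8.5, "z": 2, "rx": 0, "ry": 4.5, "rz": 0}]}}

```text
time: 25.25
position: [0.4148, -0.0829, 0.1086]
tool_rot: [0.05, 0.004, 0.997, 0.052]
ft_force: [2.4, -2.3, -2.5]
gripper_width: 0.0618
gripper_force: 35.0
```

```bash
python3 look.py l3
```

```text
25.25 [ 0.41480636 -0.08285336  0.10860767] [[-0.995  0.004  0.1  ]
 [ 0.014  0.995  0.103]
 [-0.099  0.104 -0.99 ]] [ 0.19  0.01 -0.69 -0.12 -0.75 -1.68] 0.061786562014417276
scene 235 195 yellow 36
top 298 231 yellow 0
wrist 271 262 yellow 0
```

Call:
{"api": "step_arm", "payload": {"moves": [{"x": 0, "y": 0, "z": 0, "rx": 0, "ry": 0, "rz": 0}, {"x": 0, "y": 0, "z": 0, "rx": 0, "ry": 0, "rz": 0}, {"x": 0, "y": 0, "z": 0, "rx": 0, "ry": 0, "rz": 0}]}}

```text
time: 25.78
position: [0.4153, -0.0845, 0.1074]
tool_rot: [0.051, 0.005, 0.997, 0.053]
ft_force: [-0.4, 0.0, -2.0]
gripper_width: 0.0619
gripper_force: 35.0
```

```bash
python3 look.py l3
```

```text
25.775 [ 0.415275   -0.08452812  0.10736201] [[-0.995  0.004  0.103]
 [ 0.015  0.994  0.106]
 [-0.102  0.107 -0.989]] [ 0.18  0.02 -0.69 -0.13 -0.75 -1.67] 0.061860409889123606
scene 235 196 yellow 40
top 298 231 yellow 0
wrist 277 267 yellow 0
```

```bash
cat >> h.py <<'E'
def goal(p,tilt,yaw):
    "delta in move units from now to TCP p, tilt about tool-y line (deg, + leans body to the right of yaw), tool y at yaw deg"
    s=state();T=R.from_quat(s['tool_rot'],scalar_first=True)
    y=np.array([np.cos(np.radians(yaw)),np.sin(np.radians(yaw)),0]);z=R.from_rotvec(np.radians(tilt)*y).apply([0,0,-1])
    G=R.from_matrix(np.stack([np.cross(y,z),y,z],1))
    print('d',((np.array(p)-s['position'])/.025).round(2),'r',((G*T.inv()).as_rotvec()/np.radians(8)).round(2))
def tcp(c,tilt,yaw,off=.015):
    y=np.array([np.cos(np.radians(yaw)),np.sin(np.radians(yaw)),0]);z=R.from_rotvec(np.radians(tilt)*y).apply([0,0,-1]);return np.array(c)+off*z
E
python3 - <<'E'
from h import *
p=tcp([.4947,.247,.034],10,87.4);print(p.round(4));goal(p,10,87.4)
E
```

```text
[0.4921 0.2471 0.0192]
d [ 3.06 13.25 -3.53] r [-0.71  2.   -0.2 ]
```

Call:
{"api": "step_arm", "payload": {"moves": [{"x": 0.3, "y": 0, "z": 1.8, "rx": -0.15, "ry": 0.4, "rz": 0}, {"x": 0.6, "y": 0, "z": 3.6, "rx": -0.3, "ry": 0.8, "rz": 0}, {"x": 0.9, "y": 0.5, "z": 5, "rx": -0.45, "ry": 1.2, "rz": -0.1}, {"x": 1.2, "y": 1.5, "z": 6, "rx": -0.6, "ry": 1.6, "rz": -0.1}, {"x": 1.5, "y": 3, "z": 6.5, "rx": -0.71, "ry": 2, "rz": -0.2}]}}

```text
time: 26.55
position: [0.4541, -0.0082, 0.2716]
tool_rot: [-0.087, 0.023, 0.996, 0.002]
ft_force: [0.6, -0.9, -1.9]
gripper_width: 0.062
gripper_force: 35.0
```

Call:
{"api": "step_arm", "payload": {"moves": [{"x": 0.3, "y": 2.2, "z": 0, "rx": 0, "ry": 0, "rz": 0}, {"x": 0.6, "y": 4.4, "z": 0, "rx": 0, "ry": 0, "rz": 0}, {"x": 0.9, "y": 6.6, "z": 0, "rx": 0, "ry": 0, "rz": 0}, {"x": 1.2, "y": 8.8, "z": 0, "rx": 0, "ry": 0, "rz": 0}, {"x": 1.5, "y": 10.2, "z": 0, "rx": 0, "ry": 0, "rz": 0}]}}

```text
time: 27.18
position: [0.4911, 0.2487, 0.2695]
tool_rot: [-0.087, 0.022, 0.996, 0.002]
ft_force: [1.9, 0.0, -1.6]
gripper_width: 0.0614
gripper_force: 35.0
```

```bash
python3 - <<'E'
from h import *
p=tcp([.4947,.247,.034],10,87.4);print(state()['position'],state()['gripper_width']);goal(p,10,87.4)
a,d=capture('wrist');W=world('wrist',d);z=W[...,2]
c,_=capture('scene')
save('w6',np.hstack([cv2.resize(a,(400,300)),cv2.resize(c[130:260,250:425],(400,300))]))
E
```

```text
[0.49108697 0.2486665  0.26951336] 0.061449043603644095
d [  0.04  -0.06 -10.01] r [-0.   -0.   -0.01]
```

View pics/w6.png

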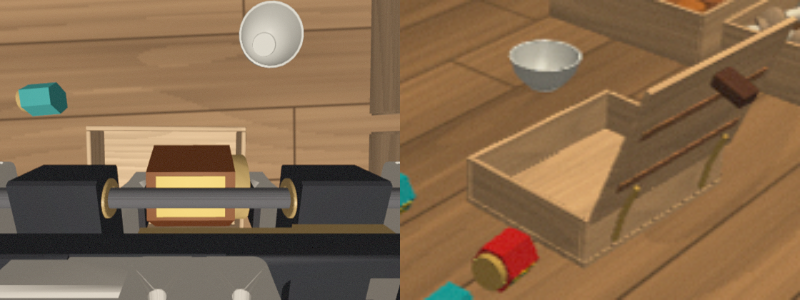

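Jar4's label now faces up ((190,195) in the wrist panel). Lowering into the front row.

Call:
{"api": "step_arm", "payload": {"moves": [{"x": 0, "y": -0.05, "z": -2.3, "rx": 0, "ry": 0, "rz": 0}, {"x": 0, "y": -0.05, "z": -4.6, "rx": 0, "ry": 0, "rz": 0}, {"x": 0, "y": -0.05, "z": -6.9, "rx": 0, "ry": 0, "rz": 0}, {"x": 0, "y": -0.05, "z": -8.5, "rx": 0, "ry": 0, "rz": 0}, {"x": 0, "y": -0.05, "z": -9.2, "rx": 0, "ry": 0, "rz": 0}]}}

```text
time: 27.9
position: [0.49, 0.2439, 0.0377]
tool_rot: [-0.089, 0.023, 0.996, 0.001]
ft_force: [-1.0, -0.1, -1.0]
gripper_width: 0.0617
gripper_force: 35.0
```

Call:
{"api": "step_arm", "payload": {"moves": [{"x": 0, "y": 0, "z": -0.3, "rx": 0, "ry": 0, "rz": 0}, {"x": 0, "y": 0, "z": -0.6, "rx": 0, "ry": 0, "rz": 0}, {"x": 0, "y": 0, "z": -0.75, "rx": 0, "ry": 0, "rz": 0}, {"x": 0, "y": 0, "z": -0.8, "rx": 0, "ry": 0, "rz": 0}]}}

```text
time: 28.4
position: [0.4912, 0.2457, 0.0205]
tool_rot: [-0.087, 0.022, 0.996, 0.003]
ft_force: [-0.7, -1.0, -1.7]
gripper_width: 0.0619
gripper_force: 35.0
```

Call:
{"api": "step_arm", "payload": {"moves": [{"x": 0, "y": 0, "z": 0, "rx": 0, "ry": 0, "rz": 0}, {"x": 0, "y": 0, "z": 0, "rx": 0, "ry": 0, "rz": 0}, {"x": 0, "y": 0, "z": 0, "rx": 0, "ry": 0, "rz": 0}], "hand": 0.64}}

```text
time: 28.78
position: [0.4911, 0.2456, 0.0203]
tool_rot: [-0.087, 0.022, 0.996, 0.002]
ft_force: [-0.3, 0.5, 0.7]
gripper_width: 0.0717
gripper_force: 0.0
```

Call:
{"api": "step_arm", "payload": {"moves": [{"x": 0.1, "y": 0, "z": 1, "rx": 0, "ry": 0, "rz": 0}, {"x": 0.3, "y": 0, "z": 2.5, "rx": 0, "ry": 0, "rz": 0}, {"x": 0.3, "y": 0, "z": 5, "rx": 0, "ry": 0, "rz": 0}, {"x": 0.3, "y": -1, "z": 7.5, "rx": 0, "ry": -0.6, "rz": 0}, {"x": 0.3, "y": -3, "z": 9.5, "rx": 0, "ry": -1.2, "rz": 0}]}}

```text
time: 29.4
position: [0.4993, 0.1794, 0.2509]
tool_rot: [-0.001, 0.021, 1.0, 0.005]
ft_force: [-0.5, -0.5, 0.5]
gripper_width: 0.0721
gripper_force: 0.0
```

Call:
{"api": "step_arm", "payload": {"moves": [{"x": 0.6, "y": -2.3, "z": 0, "rx": 0, "ry": 0, "rz": 1}, {"x": 1.2, "y": -4.6, "z": 0, "rx": 0, "ry": 0, "rz": 2}, {"x": 1.8, "y": -6.9, "z": 0, "rx": 0, "ry": 0, "rz": 3}, {"x": 2.5, "y": -9.2, "z": 0, "rx": 0, "ry": 0, "rz": 4}, {"x": 3, "y": -11.5, "z": 0, "rx": 0, "ry": 0, "rz": 5}], "hand": 1}}

```text
time: 30.02
position: [0.5738, -0.1103, 0.2486]
tool_rot: [-0.004, -0.324, 0.946, 0.002]
ft_force: [1.2, -0.0, -0.4]
gripper_width: 0.0875
gripper_force: 0.0
```

Call:
{"api": "step_arm", "payload": {"moves": [{"x": 0.2, "y": -2, "z": 0, "rx": 0, "ry": 0, "rz": 0.1}, {"x": 0.4, "y": -4, "z": -0.5, "rx": 0, "ry": 0, "rz": 0.2}, {"x": 0.4, "y": -6, "z": -1, "rx": 0, "ry": 0, "rz": 0.2}, {"x": 0.4, "y": -7.5, "z": -2, "rx": 0, "ry": 0, "rz": 0.2}]}}

```text
time: 30.52
position: [0.5838, -0.2981, 0.1987]
tool_rot: [-0.004, -0.334, 0.942, 0.002]
ft_force: [-0.6, 0.4, -0.5]
gripper_width: 0.0877
gripper_force: 0.0
```

```bash
python3 - <<'E'
from h import *
s=state();print(s['time'],s['position'],np.round(s['q'],2))
b,d=capture('wrist');W=world('wrist',d);m=camera_model('wrist')
b,d2=capture('top');W2=world('top',d2);m2=camera_model('top');p=(.60,-.329,.05)
for n,m,W,d,r in (('w',m,W,d,60),('t',m2,W2,d2,18)):
    u,v=map(int,pix(m,p));print(n,u,v)
    if 0<u<560 and 0<v<420: rect(W,d,n,u,v,r,.012,.06);rect(W,d,n+'top',u,v,r,.045,.06)
goal([.601,-.33,.2],0,128.5)
c,_=capture('scene');save('w7',np.hstack([cv2.resize(b[150:260,170:317],(400,300)),cv2.resize(c[130:260,250:425],(400,300))]))
E
```

```text
30.525 [ 0.58375289 -0.29811746  0.19873187] [-0.17  0.35 -0.07  0.   -1.16 -0.71]
w 242 196
w 3052 c [ 0.5969 -0.3311] [0.058 0.062] 37.4 med z 0.0427
wtop 13 c [ 0.5782 -0.3249] [0.002 0.009] 23.5 med z 0.0452
t 369 178
t 67 c [ 0.6145 -0.322 ] [0.026 0.036] 36.3 med z 0.0464
ttop 37 c [ 0.6092 -0.3229] [0.015 0.032] 38.4 med z 0.0499
d [ 0.79 -1.26  0.22] r [-0.02 -0.11 -0.05]
```

View pics/w7.png

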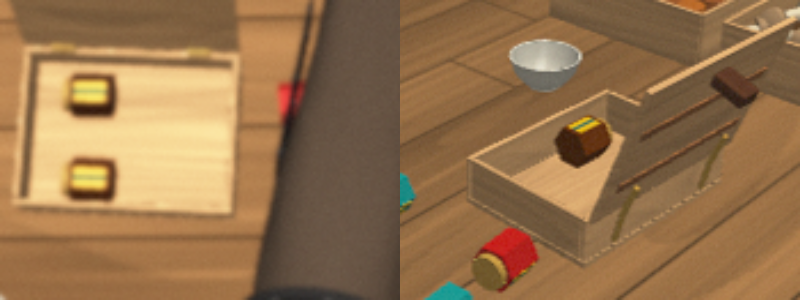

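Both jars lie in the left half of the case with labels straight up. Next is jar3.

Call:
{"api": "step_arm", "payload": {"moves": [{"x": 0.35, "y": -0.6, "z": 0, "rx": 0, "ry": -0.1, "rz": 0}, {"x": 0.65, "y": -1.28, "z": -1.5, "rx": 0, "ry": -0.1, "rz": 0}, {"x": 0.65, "y": -1.28, "z": -3.8, "rx": 0, "ry": -0.1, "rz": 0}, {"x": 0.65, "y": -1.28, "z": -6, "rx": 0, "ry": -0.1, "rz": 0}, {"x": 0.65, "y": -1.28, "z": -7.5, "rx": 0, "ry": -0.1, "rz": 0}]}}

```text
time: 31.3
position: [0.6, -0.3273, 0.0092]
tool_rot: [0.002, -0.335, 0.942, 0.0]
ft_force: [0.2, 0.2, 0.2]
gripper_width: 0.0873
gripper_force: 0.0
```

Call:
{"api": "step_arm", "payload": {"moves": [{"x": 0, "y": 0, "z": 0, "rx": 0, "ry": 0, "rz": 0}, {"x": 0, "y": 0, "z": 0, "rx": 0, "ry": 0, "rz": 0}, {"x": 0, "y": 0, "z": 0, "rx": 0, "ry": 0, "rz": 0}, {"x": 0, "y": 0, "z": 0, "rx": 0, "ry": 0, "rz": 0}], "hand": -1, "force": 35}}

```text
time: 31.8
position: [0.6015, -0.3282, 0.0135]
tool_rot: [0.004, -0.335, 0.942, -0.001]
ft_force: [0.1, 1.9, 6.6]
gripper_width: 0.0622
gripper_force: 34.8
```

Call:
{"api": "step_arm", "payload": {"moves": [{"x": 0, "y": 0, "z": 2, "rx": 0, "ry": 0, "rz": 0}, {"x": -1.5, "y": 0.8, "z": 4, "rx": 0, "ry": 0, "rz": -1.2}, {"x": -3, "y": 1.6, "z": 6, "rx": 0, "ry": 0, "rz": -2.4}, {"x": -4.8, "y": 2.4, "z": 8, "rx": 0, "ry": 0, "rz": -3.6}, {"x": -6.6, "y": 3.2, "z": 9, "rx": 0, "ry": 0, "rz": -4.8}]}}

```text
time: 32.42
position: [0.4388, -0.2496, 0.2353]
tool_rot: [0.003, -0.003, 1.0, -0.001]
ft_force: [-0.1, 0.6, -0.8]
gripper_width: 0.0622
gripper_force: 34.8
```

Call:
{"api": "step_arm", "payload": {"moves": [{"x": 0, "y": 0, "z": -0.4, "rx": 0, "ry": 1.3, "rz": 0}, {"x": 0, "y": 0, "z": -0.8, "rx": 0, "ry": 2.6, "rz": 0}, {"x": 0, "y": 0, "z": -1.2, "rx": 0, "ry": 3.9, "rz": 0}, {"x": 0, "y": 0, "z": -1.2, "rx": 0, "ry": 5.2, "rz": 0}, {"x": 0, "y": 0, "z": -1.2, "rx": 0, "ry": 6.5, "rz": 0}]}}

```text
time: 33.05
position: [0.4404, -0.25, 0.2036]
tool_rot: [-0.438, -0.006, 0.899, 0.002]
ft_force: [0.3, -0.5, -1.5]
gripper_width: 0.0622
gripper_force: 34.8
```

Call:
{"api": "step_arm", "payload": {"moves": [{"x": 0, "y": 0, "z": 0, "rx": 0, "ry": 0.9, "rz": 0}, {"x": 0, "y": 0, "z": 0, "rx": 0, "ry": 1, "rz": 0}]}}

```text
time: 33.3
position: [0.4395, -0.2496, 0.2001]
tool_rot: [-0.501, -0.006, 0.866, 0.003]
ft_force: [0.4, -0.2, -2.1]
gripper_width: 0.0617
gripper_force: 34.8
```

```bash
python3 look.py l4
```

```text
33.3 [ 0.43947466 -0.24958023  0.20008433] [[-0.499 -0.007 -0.867]
 [-0.013  1.    -0.   ]
 [ 0.867  0.011 -0.499]] [-0.07  0.73  0.1   0.07 -1.99 -1.49] 0.06170360419857237
scene 190 196 yellow 0
top 353 215 yellow 0
wrist 278 270 yellow 0
```

View pics/l4.png

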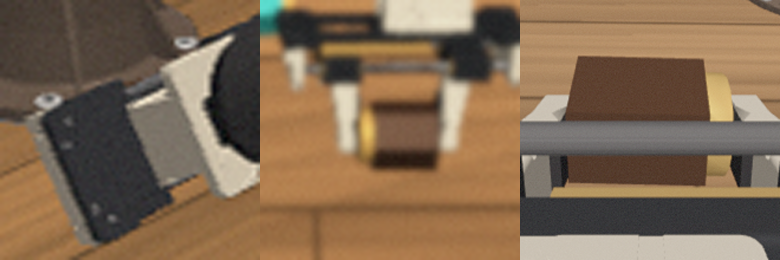

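No label on the -x flat, so it started at 120° or 180°. In either case, rolling to -60° is useful, so I'll do that and look from the scene camera.

Call:
{"api": "step_arm", "payload": {"moves": [{"x": 0, "y": 0, "z": 0.5, "rx": 0, "ry": -1.3, "rz": 0}, {"x": 0, "y": 0, "z": 1, "rx": 0, "ry": -2.6, "rz": 0}, {"x": 0, "y": 0, "z": 1.5, "rx": 0, "ry": -3.9, "rz": 0}, {"x": 0, "y": 0, "z": 1.8, "rx": 0, "ry": -5.2, "rz": 0}, {"x": 0, "y": 0, "z": 1.8, "rx": 0, "ry": -6.5, "rz": 0}]}}

```text
time: 34.08
position: [0.44, -0.2504, 0.252]
tool_rot: [-0.061, -0.006, 0.998, -0.001]
ft_force: [-0.6, 1.0, -1.7]
gripper_width: 0.0619
gripper_force: 34.8
```

Call:
{"api": "step_arm", "payload": {"moves": [{"x": 0.2, "y": 0, "z": 0, "rx": 0, "ry": -1.3, "rz": 0}, {"x": 0.4, "y": 0, "z": 0, "rx": 0, "ry": -2.6, "rz": 0}, {"x": 0.6, "y": 0, "z": 0, "rx": 0, "ry": -3.9, "rz": 0}, {"x": 0.8, "y": 0, "z": 0, "rx": 0, "ry": -5.2, "rz": 0}, {"x": 0.8, "y": 0, "z": 0, "rx": 0, "ry": -6.5, "rz": 0}]}}

```text
time: 34.7
position: [0.4563, -0.2479, 0.2487]
tool_rot: [0.359, -0.008, 0.933, 0.0]
ft_force: [-1.5, 0.1, -3.5]
gripper_width: 0.0619
gripper_force: 34.8
```

Call:
{"api": "step_arm", "payload": {"moves": [{"x": 0, "y": 0, "z": -0.6, "rx": 0, "ry": -0.6, "rz": 0}, {"x": 0, "y": 0, "z": -1.2, "rx": 0, "ry": -1.2, "rz": 0}, {"x": 0, "y": 0, "z": -1.6, "rx": 0, "ry": -1.8, "rz": 0}, {"x": 0, "y": 0, "z": -1.6, "rx": 0, "ry": -1.8, "rz": 0}]}}

```text
time: 35.2
position: [0.4576, -0.249, 0.2081]
tool_rot: [0.471, -0.008, 0.882, -0.001]
ft_force: [-0.7, 0.3, -2.1]
gripper_width: 0.0623
gripper_force: 34.8
```

```bash
python3 look.py l5; python3 - <<'E'
from h import *
p=tcp([.45,-.25,.025],-60,90,.0115);print(p);goal(p,-60,90)
E
```

```text
35.2 [ 0.45759448 -0.24900052  0.20808016] [[-0.556 -0.012  0.831]
 [-0.015  1.     0.005]
 [-0.831 -0.01  -0.556]] [-0.83 -0.06 -0.56 -1.23 -0.71  0.12] 0.062339119392139423
scene 188 192 yellow 132
top 354 217 yellow 23
wrist 280 271 yellow 0
[ 0.45995929 -0.25        0.01925   ]
d [ 0.12  0.01 -7.51] r [ 0.05 -0.5  -0.06]
```

View pics/l5.png

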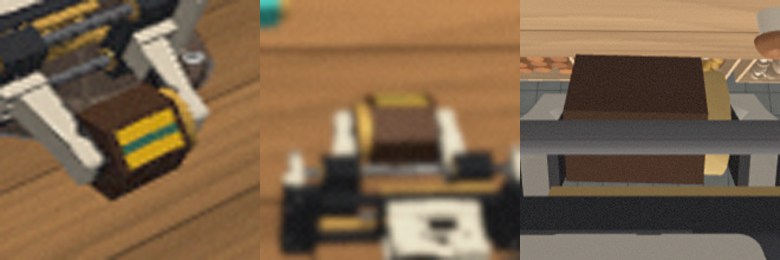

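The label now faces +x at 60° (scene panel (150,138)). I'll set jar3 down and regrasp it from the outer side, as I did with jar1.

Call:
{"api": "step_arm", "payload": {"moves": [{"x": 0.1, "y": 0, "z": -1.2, "rx": 0.05, "ry": -0.1, "rz": -0.06}, {"x": 0.1, "y": 0, "z": -2.4, "rx": 0.05, "ry": -0.2, "rz": -0.06}, {"x": 0.1, "y": 0, "z": -3.6, "rx": 0.05, "ry": -0.3, "rz": -0.06}, {"x": 0.1, "y": 0, "z": -4.6, "rx": 0.05, "ry": -0.4, "rz": -0.06}, {"x": 0.1, "y": 0, "z": -5.4, "rx": 0.05, "ry": -0.5, "rz": -0.06}]}}

```text
time: 35.98
position: [0.4607, -0.248, 0.0707]
tool_rot: [0.499, -0.004, 0.867, 0.002]
ft_force: [0.5, -0.4, -1.6]
gripper_width: 0.0622
gripper_force: 34.8
```

Call:
{"api": "step_arm", "payload": {"moves": [{"x": 0, "y": 0, "z": -0.8, "rx": 0, "ry": 0, "rz": 0}, {"x": 0, "y": 0, "z": -1.5, "rx": 0, "ry": 0, "rz": 0}, {"x": 0, "y": 0, "z": -1.9, "rx": 0, "ry": 0, "rz": 0}, {"x": 0, "y": 0, "z": -2.05, "rx": 0, "ry": 0, "rz": 0}, {"x": 0, "y": 0, "z": -2.05, "rx": 0, "ry": 0, "rz": 0}]}}

```text
time: 36.6
position: [0.4612, -0.2474, 0.0209]
tool_rot: [0.5, -0.004, 0.866, 0.003]
ft_force: [-0.9, 1.3, 1.8]
gripper_width: 0.0619
gripper_force: 34.8
```

```bash
python3 - <<'E'
from h import *
goal([.46,-.25,.01925],-60,90);s=state();print(s['position'],s['ft_force'],np.round(s['q'],2),s['gripper_width'])
E
```

```text
d [-0.05 -0.1  -0.06] r [-0.01 -0.   -0.06]
[ 0.46116441 -0.24740066  0.02085368] [-0.88764484  1.32952449  1.82255917] [-1.2   0.56 -0.7  -1.74 -0.96  1.21] 0.0619252606674168
```

Call:
{"api": "step_arm", "payload": {"moves": [{"x": 0, "y": 0, "z": -0.05, "rx": 0, "ry": 0, "rz": 0}, {"x": 0, "y": 0, "z": -0.05, "rx": 0, "ry": 0, "rz": 0}, {"x": 0, "y": 0, "z": -0.05, "rx": 0, "ry": 0, "rz": 0}, {"x": 0, "y": 0, "z": -0.05, "rx": 0, "ry": 0, "rz": 0}], "hand": 1}}

```text
time: 37.1
position: [0.4609, -0.2488, 0.0185]
tool_rot: [0.5, -0.002, 0.866, 0.002]
ft_force: [-0.1, 0.1, 0.4]
gripper_width: 0.087
gripper_force: 0.0
```

Call:
{"api": "step_arm", "payload": {"moves": [{"x": 0, "y": 0, "z": 0.7, "rx": 0, "ry": 0, "rz": 0}, {"x": 0, "y": 0, "z": 1.6, "rx": 0, "ry": 0, "rz": 0}, {"x": 0, "y": 0, "z": 2.6, "rx": 0, "ry": 0, "rz": 0}, {"x": 0, "y": 0, "z": 3.7, "rx": 0, "ry": 0, "rz": 0}, {"x": 0, "y": 0, "z": 4.8, "rx": 0, "ry": 0, "rz": 0}]}}

```text
time: 37.72
position: [0.4607, -0.2488, 0.1393]
tool_rot: [0.5, -0.002, 0.866, 0.002]
ft_force: [-0.3, -0.1, 0.1]
gripper_width: 0.0879
gripper_force: 0.0
```

Call:
{"api": "step_arm", "payload": {"moves": [{"x": 0, "y": 0, "z": 1, "rx": 0, "ry": 0, "rz": 0}, {"x": 0, "y": 0, "z": 2, "rx": 0, "ry": 0.8, "rz": 0}, {"x": 0, "y": 0, "z": 3, "rx": 0, "ry": 1.6, "rz": 0}, {"x": 0, "y": 0, "z": 4, "rx": 0, "ry": 2.4, "rz": 0}, {"x": 0, "y": 0, "z": 4.5, "rx": 0, "ry": 3.5, "rz": 0}]}}

```text
time: 38.35
position: [0.4291, -0.2372, 0.1857]
tool_rot: [0.341, -0.007, 0.939, 0.032]
ft_force: [-1.7, -0.2, -1.0]
gripper_width: 0.0878
gripper_force: 0.0
```

Call:
{"api": "step_arm", "payload": {"moves": [{"x": 0, "y": 0, "z": 0, "rx": 0, "ry": 1.3, "rz": 0}, {"x": 0, "y": 0, "z": 0, "rx": 0, "ry": 2.6, "rz": 0}, {"x": 0, "y": 0, "z": 0, "rx": 0, "ry": 3.9, "rz": 0}, {"x": -0.2, "y": 0, "z": 0, "rx": 0, "ry": 5.2, "rz": 0}, {"x": -0.4, "y": 0, "z": 0, "rx": 0, "ry": 6.5, "rz": 0}]}}

```text
time: 38.98
position: [0.4197, -0.2374, 0.1863]
tool_rot: [-0.082, 0.007, 0.996, 0.031]
ft_force: [0.2, -0.6, -0.2]
gripper_width: 0.0876
gripper_force: 0.0
```

```bash
python3 - <<'E'
from h import *
s=state();print(s['time'],s['position'],np.round(s['q'],2))
b,d=capture('wrist');W=world('wrist',d);m=camera_model('wrist')
b,d2=capture('top');W2=world('top',d2);m2=camera_model('top');p=(.45,-.25,.05)
for n,m,W,d,r in (('w',m,W,d,60),('t',m2,W2,d2,18)):
    u,v=map(int,pix(m,p));print(n,u,v)
    if 0<u<560 and 0<v<420: rect(W,d,n,u,v,r,.012,.06);rect(W,d,n+'top',u,v,r,.045,.06)
goal(tcp([.45,-.248,.025],50,90),50,90)
E
```

```text
38.975 [ 0.41971344 -0.2374131   0.18626034] [-0.14  0.19 -0.32 -0.04 -1.24 -1.43]
w 257 254
w 2365 c [ 0.4396 -0.2473] [0.063 0.038] 88.3 med z 0.0455
wtop 1221 c [ 0.4452 -0.2527] [0.052 0.024] 89.0 med z 0.0468
t 347 222
t 63 c [ 0.4673 -0.2395] [0.031 0.025] 87.4 med z 0.0455
ttop 32 c [ 0.4624 -0.239 ] [0.027 0.015] 89.3 med z 0.0495
d [ 0.69 -0.43 -6.7 ] r [-0.38  5.04  0.28]
```

Call:
{"api": "step_arm", "payload": {"moves": [{"x": 0.2, "y": -0.1, "z": 0, "rx": -0.08, "ry": 1, "rz": 0.05}, {"x": 0.4, "y": -0.2, "z": 0, "rx": -0.15, "ry": 2, "rz": 0.1}, {"x": 0.6, "y": -0.3, "z": 0, "rx": -0.22, "ry": 3, "rz": 0.17}, {"x": 0.7, "y": -0.43, "z": -0.3, "rx": -0.3, "ry": 4, "rz": 0.22}, {"x": 0.7, "y": -0.43, "z": -0.7, "rx": -0.38, "ry": 5, "rz": 0.28}]}}

```text
time: 39.7
position: [0.4374, -0.2484, 0.1675]
tool_rot: [-0.417, 0.0, 0.909, 0.0]
ft_force: [-0.1, -0.9, -0.0]
gripper_width: 0.0875
gripper_force: 0.0
```

Call:
{"api": "step_arm", "payload": {"moves": [{"x": 0, "y": 0, "z": -1.5, "rx": 0, "ry": 0, "rz": 0}, {"x": 0, "y": 0, "z": -3, "rx": 0, "ry": 0, "rz": 0}, {"x": 0, "y": 0, "z": -4.5, "rx": 0, "ry": 0, "rz": 0}, {"x": 0, "y": 0, "z": -5.6, "rx": 0, "ry": 0, "rz": 0}, {"x": 0, "y": 0, "z": -5.95, "rx": 0, "ry": 0, "rz": 0}]}}

```text
time: 40.33
position: [0.4358, -0.2481, 0.0176]
tool_rot: [-0.417, 0.0, 0.909, 0.001]
ft_force: [-0.2, -0.5, 1.3]
gripper_width: 0.0874
gripper_force: 0.0
```

```bash
python3 - <<'E'
from h import *
print(state()['position'],state()['ft_force']);goal(tcp([.45,-.248,.025],50,90),50,90)
E
```

```text
[ 0.43584925 -0.24806397  0.01757144] [-0.22918908 -0.52236284  1.29088569]
d [ 0.11  0.   -0.09] r [-0.01  0.09  0.01]
```

Call:
{"api": "step_arm", "payload": {"moves": [{"x": 0.05, "y": 0, "z": -0.05, "rx": 0, "ry": 0.09, "rz": 0}, {"x": 0.05, "y": 0, "z": -0.05, "rx": 0, "ry": 0.09, "rz": 0}, {"x": 0.05, "y": 0, "z": -0.05, "rx": 0, "ry": 0.09, "rz": 0}, {"x": 0.05, "y": 0, "z": -0.05, "rx": 0, "ry": 0.09, "rz": 0}], "hand": -1}}

```text
time: 40.83
position: [0.439, -0.2482, 0.0185]
tool_rot: [-0.421, 0.0, 0.907, 0.0]
ft_force: [2.3, 0.4, 2.5]
gripper_width: 0.0619
gripper_force: 35.0
```

Call:
{"api": "step_arm", "payload": {"moves": [{"x": 0, "y": 0, "z": 1, "rx": 0, "ry": 0, "rz": 0}, {"x": 0, "y": 0, "z": 3, "rx": 0, "ry": -0.8, "rz": 0}, {"x": 0, "y": 0, "z": 5, "rx": 0, "ry": -2, "rz": 0}, {"x": 0, "y": 0, "z": 7, "rx": 0, "ry": -3.2, "rz": 0}, {"x": 0, "y": 0.5, "z": 9, "rx": 0, "ry": -4.4, "rz": 0}]}}

```text
time: 41.45
position: [0.4382, -0.2361, 0.2464]
tool_rot: [-0.124, 0.0, 0.992, -0.0]
ft_force: [1.2, -0.4, -0.8]
gripper_width: 0.062
gripper_force: 35.0
```

Call:
{"api": "step_arm", "payload": {"moves": [{"x": 1, "y": 2, "z": 1, "rx": 0, "ry": -1, "rz": 0}, {"x": 2, "y": 4, "z": 2, "rx": 0, "ry": -2, "rz": 0}, {"x": 3, "y": 6, "z": 2, "rx": 0, "ry": -3.1, "rz": 0}, {"x": 4, "y": 8, "z": 2, "rx": 0, "ry": -3.1, "rz": -0.1}, {"x": 5, "y": 10, "z": 2, "rx": 0, "ry": -3.1, "rz": -0.3}]}}

```text
time: 42.08
position: [0.5623, 0.0153, 0.2953]
tool_rot: [0.09, 0.021, 0.996, 0.004]
ft_force: [1.4, -0.8, -1.8]
gripper_width: 0.0619
gripper_force: 35.0
```

Call:
{"api": "step_arm", "payload": {"moves": [{"x": 0.3, "y": 1.5, "z": 0, "rx": 0, "ry": 0, "rz": 0}, {"x": 0.6, "y": 3, "z": 0, "rx": 0, "ry": 0, "rz": 0}, {"x": 0.9, "y": 4.5, "z": 0, "rx": 0, "ry": 0, "rz": 0}, {"x": 0.9, "y": 4.6, "z": 0, "rx": 0, "ry": 0, "rz": 0}]}}

```text
time: 42.58
position: [0.5854, 0.1308, 0.2935]
tool_rot: [0.088, 0.02, 0.996, 0.003]
ft_force: [-1.0, -0.2, -2.0]
gripper_width: 0.062
gripper_force: 35.0
```

```bash
python3 look.py l6; python3 - <<'E'
from h import *
goal(tcp([.5813,.130,.034],-10,87.4),-10,87.4)
E
```

```text
42.575 [0.58535331 0.13082015 0.29351704] [[-0.984  0.039  0.176]
 [ 0.04   0.999  0.003]
 [-0.176  0.01  -0.984]] [ 0.61  0.09 -0.24  0.11 -1.09 -2.26] 0.061958076559151115
scene 341 123 yellow 45
top 223 166 yellow 31
wrist 281 268 yellow 0
d [ -0.05   0.05 -10.97] r [-0.07  0.02 -0.04]
```

Call:
{"api": "step_arm", "payload": {"moves": [{"x": 0, "y": 0, "z": -2.3, "rx": 0, "ry": 0, "rz": 0}, {"x": 0, "y": 0, "z": -4.6, "rx": 0, "ry": 0, "rz": 0}, {"x": 0, "y": 0, "z": -6.9, "rx": 0, "ry": 0, "rz": 0}, {"x": 0, "y": 0, "z": -9, "rx": 0, "ry": 0, "rz": 0}, {"x": 0, "y": 0, "z": -10.1, "rx": 0, "ry": 0, "rz": 0}]}}

```text
time: 43.35
position: [0.5844, 0.1272, 0.0381]
tool_rot: [0.087, 0.021, 0.996, 0.002]
ft_force: [0.3, -1.2, -1.0]
gripper_width: 0.0618
gripper_force: 35.0
```

Call:
{"api": "step_arm", "payload": {"moves": [{"x": 0, "y": 0, "z": -0.3, "rx": 0, "ry": 0, "rz": 0}, {"x": 0, "y": 0, "z": -0.5, "rx": 0, "ry": 0, "rz": 0}, {"x": 0, "y": 0, "z": -0.65, "rx": 0, "ry": 0, "rz": 0}, {"x": 0, "y": 0, "z": -0.65, "rx": 0, "ry": 0, "rz": 0}]}}

```text
time: 43.85
position: [0.5864, 0.1295, 0.0248]
tool_rot: [0.089, 0.021, 0.996, 0.003]
ft_force: [-0.7, -0.1, -1.7]
gripper_width: 0.062
gripper_force: 35.0
```

Call:
{"api": "step_arm", "payload": {"moves": [{"x": 0, "y": 0, "z": -0.08, "rx": 0, "ry": 0, "rz": 0}, {"x": 0, "y": 0, "z": -0.16, "rx": 0, "ry": 0, "rz": 0}, {"x": 0, "y": 0, "z": -0.16, "rx": 0, "ry": 0, "rz": 0}]}}

```text
time: 44.22
position: [0.5861, 0.1295, 0.0204]
tool_rot: [0.089, 0.021, 0.996, 0.003]
ft_force: [-1.2, 0.6, 3.0]
gripper_width: 0.0621
gripper_force: 35.0
```

Call:
{"api": "step_arm", "payload": {"moves": [{"x": 0, "y": 0, "z": 0, "rx": 0, "ry": 0, "rz": 0}, {"x": 0, "y": 0, "z": 0, "rx": 0, "ry": 0, "rz": 0}, {"x": 0, "y": 0, "z": 0, "rx": 0, "ry": 0, "rz": 0}], "hand": 0.64}}

```text
time: 44.6
position: [0.586, 0.1293, 0.02]
tool_rot: [0.088, 0.021, 0.996, 0.003]
ft_force: [0.1, -0.4, -0.2]
gripper_width: 0.0712
gripper_force: 0.0
```

Call:
{"api": "step_arm", "payload": {"moves": [{"x": -0.1, "y": 0, "z": 1, "rx": 0, "ry": 0, "rz": 0}, {"x": -0.3, "y": 0, "z": 2.5, "rx": 0, "ry": 0, "rz": 0}, {"x": -0.6, "y": 0, "z": 5, "rx": 0, "ry": 0, "rz": 0}, {"x": -1, "y": -1, "z": 7.5, "rx": 0, "ry": 0.6, "rz": 0}, {"x": -1.5, "y": -3, "z": 9.5, "rx": 0, "ry": 1.2, "rz": 0}]}}

```text
time: 45.22
position: [0.5509, 0.0651, 0.2503]
tool_rot: [0.005, 0.019, 1.0, 0.002]
ft_force: [1.6, -0.2, -0.4]
gripper_width: 0.0718
gripper_force: 0.0
```

Call:
{"api": "step_arm", "payload": {"moves": [{"x": 0, "y": -2.3, "z": 0, "rx": 0, "ry": 0, "rz": 0}, {"x": 0, "y": -4.6, "z": 0, "rx": 0, "ry": 0, "rz": 0}, {"x": 0, "y": -6.9, "z": 0.5, "rx": 0, "ry": 0, "rz": 0}]}}

```text
time: 45.6
position: [0.5502, -0.1098, 0.2588]
tool_rot: [0.004, 0.021, 1.0, 0.001]
ft_force: [0.5, 0.7, 0.6]
gripper_width: 0.0717
gripper_force: 0.0
```

```bash
python3 - <<'E'
from h import *
s=state();print(s['time'],s['position'])
b,d=capture('top');W=world('top',d);c,_=capture('scene');z=W[...,2]
h=cv2.cvtColor(b,cv2.COLOR_RGB2HSV);print('pull top?')
m=(d>.05)&(z>.18)&(W[...,1]>.1)&(W[...,1]<.26)&(W[...,0]>.66)&(z<.29)
if m.sum():print(m.sum(),W[m].min(0),W[m].max(0),np.median(W[m],0))
save('w8',np.vstack([np.hstack([cv2.resize(b[130:240,170:317],(400,300)),cv2.resize(c[130:260,250:425],(400,300))]),cv2.resize(c,(800,600))[:300]]))
E
```

```text
45.6 [ 0.55016697 -0.1098318   0.2587711 ]
pull top?
406 [0.68209913 0.10271131 0.18972971] [0.74521928 0.25916069 0.26254788] [0.70375445 0.19641757 0.242787  ]
```

View pics/w8.png

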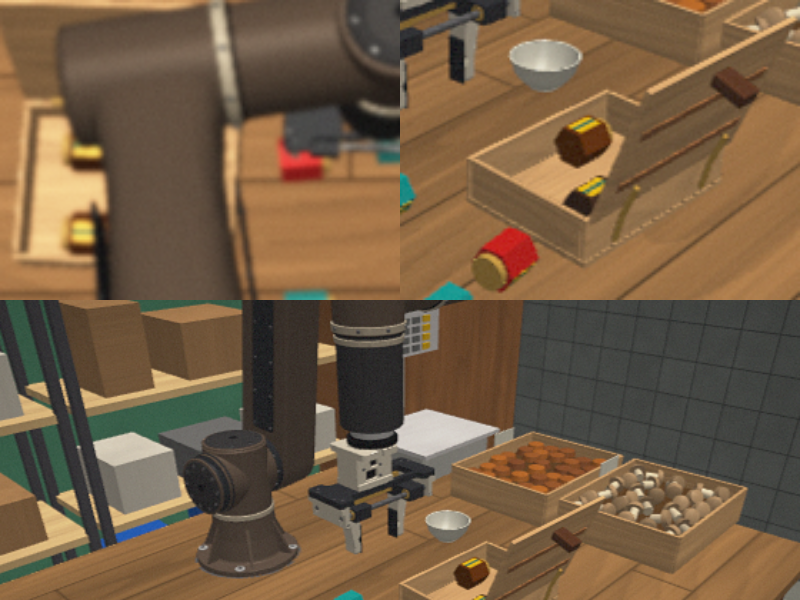

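All three jars lie label up and the lid is still on its stop, with the pull at scene crop (735,88). Now I'll regrasp the pull and reverse the arc.

Call:
{"api": "step_arm", "payload": {"moves": [{"x": 1.2, "y": 1.5, "z": 1.5, "rx": 0, "ry": 0.4, "rz": 0}, {"x": 2.6, "y": 3, "z": 3, "rx": 0, "ry": 0.8, "rz": 0}, {"x": 4, "y": 4.8, "z": 4, "rx": 0, "ry": 1.2, "rz": 0}, {"x": 5.4, "y": 6.6, "z": 4, "rx": 0, "ry": 1.6, "rz": 0}, {"x": 6.8, "y": 8.4, "z": 4, "rx": 0, "ry": 2.15, "rz": 0}], "hand": 0.4}}

```text
time: 46.32
position: [0.7216, 0.1036, 0.3605]
tool_rot: [-0.145, 0.02, 0.989, -0.002]
ft_force: [2.3, 0.4, 0.4]
gripper_width: 0.0617
gripper_force: 0.0
```

Call:
{"api": "step_arm", "payload": {"moves": [{"x": 0.5, "y": 1.7, "z": 0, "rx": 0, "ry": 0, "rz": 0}, {"x": 0.6, "y": 3.3, "z": -0.5, "rx": 0, "ry": 0, "rz": 0}, {"x": 0.6, "y": 3.3, "z": -1.5, "rx": 0, "ry": 0, "rz": 0}]}}

```text
time: 46.7
position: [0.7363, 0.1886, 0.32]
tool_rot: [-0.145, 0.019, 0.989, -0.002]
ft_force: [1.1, -0.5, 0.3]
gripper_width: 0.0617
gripper_force: 0.0
```

```bash
python3 - <<'E'
from h import *
print(state()['position']);goal([.721,.182,.199],17,87.6)
b,d=capture('wrist');W=world('wrist',d);z=W[...,2]
c,d=capture('scene');W=world('scene',d);h=c.astype(int)
m=(d>.05)&(W[...,0]>.69)&(W[...,0]<.78)&(W[...,1]>.12)&(W[...,1]<.24)&(W[...,2]>.17)&(W[...,2]<.26)&(h[...,0]<110)
print(m.sum(),np.median(W[m],0),W[m].min(0),W[m].max(0))
E
```

```text
[0.73625763 0.18861636 0.31995755]
d [-0.61 -0.26 -4.84] r [ 0.07  0.04 -0.04]
393 [0.71048464 0.16829679 0.22553599] [0.69006802 0.12070712 0.18159533] [0.74721344 0.23957726 0.25303796]
```

Call:
{"api": "step_arm", "payload": {"moves": [{"x": 0, "y": -0.2, "z": -1.5, "rx": 0, "ry": 0, "rz": 0}, {"x": -0.1, "y": -0.26, "z": -3, "rx": 0, "ry": 0, "rz": 0}, {"x": -0.4, "y": -0.26, "z": -4.2, "rx": 0, "ry": 0, "rz": 0}, {"x": -0.6, "y": -0.26, "z": -4.85, "rx": 0, "ry": 0, "rz": 0}]}}

```text
time: 47.3
position: [0.7203, 0.1771, 0.1997]
tool_rot: [-0.146, 0.021, 0.989, -0.002]
ft_force: [0.1, 0.1, -0.2]
gripper_width: 0.0612
gripper_force: 0.0
```

Call:
{"api": "step_arm", "payload": {"moves": [{"x": 0, "y": 0, "z": 0, "rx": 0, "ry": 0, "rz": 0}, {"x": 0, "y": 0, "z": 0, "rx": 0, "ry": 0, "rz": 0}, {"x": 0, "y": 0, "z": 0, "rx": 0, "ry": 0, "rz": 0}, {"x": 0, "y": 0, "z": 0, "rx": 0, "ry": 0, "rz": 0}, {"x": 0, "y": 0, "z": 0, "rx": 0, "ry": 0, "rz": 0}], "hand": -1, "force": 30}}

```text
time: 47.92
position: [0.7218, 0.1808, 0.2019]
tool_rot: [-0.143, 0.02, 0.989, 0.0]
ft_force: [0.9, 8.2, 2.8]
gripper_width: 0.0301
gripper_force: 30.0
```

Call:
{"api": "step_arm", "payload": {"moves": [{"x": -0.75, "y": 0.05, "z": 0.41, "rx": 0, "ry": -0.2, "rz": 0}, {"x": -1.58, "y": 0.1, "z": 0.71, "rx": 0, "ry": -0.4, "rz": 0}, {"x": -2.46, "y": 0.14, "z": 0.89, "rx": 0, "ry": -0.6, "rz": 0}, {"x": -3.4, "y": 0.18, "z": 0.96, "rx": 0, "ry": -0.85, "rz": 0}, {"x": -4.35, "y": 0.22, "z": 0.89, "rx": 0, "ry": -1.1, "rz": 0}]}}

```text
time: 48.55
position: [0.6134, 0.1863, 0.2236]
tool_rot: [-0.066, 0.021, 0.998, 0.002]
ft_force: [5.0, 11.3, -6.6]
gripper_width: 0.0297
gripper_force: 30.0
```

Call:
{"api": "step_arm", "payload": {"moves": [{"x": -0.82, "y": 0.04, "z": -0.17, "rx": 0, "ry": -0.2, "rz": 0}, {"x": -1.6, "y": 0.08, "z": -0.44, "rx": 0, "ry": -0.4, "rz": 0}, {"x": -2.35, "y": 0.11, "z": -0.81, "rx": 0, "ry": -0.6, "rz": 0}, {"x": -3.04, "y": 0.14, "z": -1.26, "rx": 0, "ry": -0.8, "rz": 0}, {"x": -3.68, "y": 0.17, "z": -1.8, "rx": 0, "ry": -1.05, "rz": 0}]}}

```text
time: 49.18
position: [0.5223, 0.191, 0.1804]
tool_rot: [0.008, 0.02, 1.0, 0.005]
ft_force: [3.8, 9.7, 0.8]
gripper_width: 0.0298
gripper_force: 30.0
```

Call:
{"api": "step_arm", "payload": {"moves": [{"x": -0.59, "y": 0.03, "z": -0.62, "rx": 0, "ry": 0, "rz": 0}, {"x": -1.09, "y": 0.05, "z": -1.3, "rx": 0, "ry": 0, "rz": 0}, {"x": -1.51, "y": 0.07, "z": -2.04, "rx": 0, "ry": 0, "rz": 0}, {"x": -1.83, "y": 0.08, "z": -2.8, "rx": 0, "ry": 0, "rz": 0}, {"x": -2, "y": 0.09, "z": -3.3, "rx": 0, "ry": 0, "rz": 0}]}}

```text
time: 49.8
position: [0.4715, 0.1935, 0.0966]
tool_rot: [0.007, 0.02, 1.0, 0.004]
ft_force: [-3.7, 12.1, 2.7]
gripper_width: 0.0301
gripper_force: 30.0
```

Call:
{"api": "step_arm", "payload": {"moves": [{"x": -0.06, "y": 0, "z": -0.2, "rx": 0, "ry": 0, "rz": 0}, {"x": -0.12, "y": 0, "z": -0.4, "rx": 0, "ry": 0, "rz": 0}, {"x": -0.15, "y": 0, "z": -0.55, "rx": 0, "ry": 0, "rz": 0}, {"x": -0.15, "y": 0, "z": -0.6, "rx": 0, "ry": 0, "rz": 0}]}}

```text
time: 50.3
position: [0.4681, 0.1936, 0.0819]
tool_rot: [0.007, 0.02, 1.0, 0.004]
ft_force: [-7.7, 14.2, 2.3]
gripper_width: 0.0301
gripper_force: 30.0
```

Call:
{"api": "step_arm", "payload": {"moves": [{"x": 0, "y": 0, "z": 0, "rx": 0, "ry": 0, "rz": 0}, {"x": 0, "y": 0, "z": 0, "rx": 0, "ry": 0, "rz": 0}, {"x": 0, "y": 0, "z": 0, "rx": 0, "ry": 0, "rz": 0}, {"x": 0, "y": 0, "z": 0, "rx": 0, "ry": 0, "rz": 0}], "hand": 0.6}}

```text
time: 50.8
position: [0.4665, 0.1895, 0.0804]
tool_rot: [0.005, 0.021, 1.0, 0.001]
ft_force: [-0.5, -0.4, -0.4]
gripper_width: 0.0645
gripper_force: 0.0
```

Call:
{"api": "step_arm", "payload": {"moves": [{"x": 0, "y": 0, "z": 1.5, "rx": 0, "ry": 0, "rz": 0}, {"x": 0, "y": 0, "z": 3.5, "rx": 0, "ry": 0, "rz": 0}, {"x": 0, "y": -1.5, "z": 5.5, "rx": 0, "ry": 0, "rz": 0}, {"x": 0, "y": -3.5, "z": 7, "rx": 0, "ry": 0, "rz": 0}, {"x": 0, "y": -6, "z": 7, "rx": 0, "ry": 0, "rz": 0}]}}

```text
time: 51.42
position: [0.4679, 0.0392, 0.2588]
tool_rot: [0.008, 0.02, 1.0, 0.002]
ft_force: [1.0, 0.2, -1.4]
gripper_width: 0.0699
gripper_force: 0.0
```

Call:
{"api": "step_arm", "payload": {"moves": [{"x": 0, "y": -2.3, "z": 0, "rx": 0, "ry": 0, "rz": 0}, {"x": 0, "y": -4.6, "z": 0, "rx": 0, "ry": 0, "rz": 0}, {"x": 0, "y": -7, "z": 0, "rx": 0, "ry": 0, "rz": 0}]}}

```text
time: 51.8
position: [0.4661, -0.1371, 0.2557]
tool_rot: [0.005, 0.021, 1.0, 0.001]
ft_force: [2.4, 0.6, 0.4]
gripper_width: 0.0702
gripper_force: 0.0
```

```bash
python3 - <<'E'
from h import *
s=state();print(s['time'],s['position'],s['ft_force'])
b,d=capture('top');W=world('top',d);rect(W,d,'lid',215,195,50,.062,.095)
z=W[...,2];m=np.zeros(z.shape,bool);m[165:230,180:255]=1;m&=(d>.05)&(z>.06)&(z<.09)&(W[...,1]>.2);P=W[m]
A=np.c_[P[:,:2],np.ones(len(P))];print('plane',np.linalg.lstsq(A,P[:,2],rcond=None)[0],np.percentile(P[:,2],[2,50,98]))
c,_=capture('scene');save('end',c)
E
```

```text
51.8 [ 0.46608194 -0.13712612  0.25567213] [2.37178857 0.62387127 0.36283865]
lid 1991 c [0.5452 0.2218] [0.224 0.229] 79.6 med z 0.0738
plane [ 0.00360702 -0.00345471  0.07276071] [0.06628306 0.07382713 0.08120599]
```

View pics/end.png

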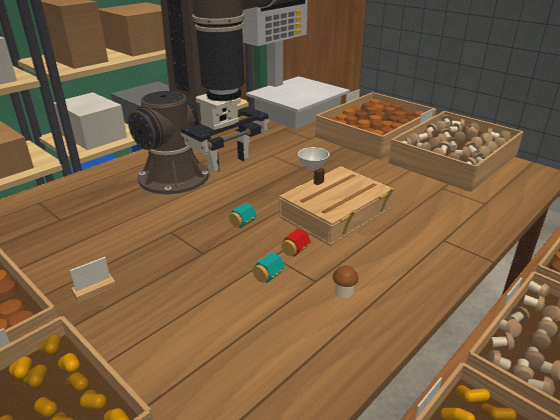

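The lid is flat and shut (plane slope about 0, z 0.074). The case at (337,203) looks closed, and the bowl, stand, mushroom and look-alikes are unmoved. No jars remain on the counter.

```bash
python3 -c "
from station import *
print(finish_job())"
```

```text
the job is handed in; nothing more can be done
None
```

All three jars are in the case, lying flat with their labels up, the lid is fully shut, and the job is handed in at about 52 s of the 210 s allowed; the bowl, price stand, mushroom and look-alikes look unmoved.

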